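Weigh sintered pucks against a reference and load the analyser carriage

TASK

Pull the analyser's sample carriage all the way out to its stop, then use the equal-arm balance to compare every sintered puck on the bench with the knobbed reference weight standing on the opposite pan: a puck that is heavier than the reference goes into the carriage tray, a lighter one into the white reject tray. When all are sorted, stand the reference weight back on its round cork pad and push the carriage fully home under the hood, even if no puck was heavy enough. Do not knock about or move the bottles and other labware on the bench.

Things in the scene. Friction and masses are not known exactly. Their poses are not given: they have to be found in the camera images.
- puck1: One of four identical-looking grey sintered metal pucks, plain upright cylinder, diameter 34 mm, height 30 mm, hidden mass 110 to 210 g (told apart only by weighing); only two or three of the four are there at a start. Origin at the centre of its underside, z along its axis. Starts standing on the bench in front of the robot.
- puck2: One of four identical-looking grey sintered metal pucks, plain upright cylinder, diameter 34 mm, height 30 mm, hidden mass 110 to 210 g (told apart only by weighing); only two or three of the four are there at a start. Origin at the centre of its underside, z along its axis. Starts standing on the bench in front of the robot.
- puck3: One of four identical-looking grey sintered metal pucks, plain upright cylinder, diameter 34 mm, height 30 mm, hidden mass 110 to 210 g (told apart only by weighing); only two or three of the four are there at a start. Origin at the centre of its underside, z along its axis. Starts standing on the bench in front of the robot.
- puck4: One of four identical-looking grey sintered metal pucks, plain upright cylinder, diameter 34 mm, height 30 mm, hidden mass 110 to 210 g (told apart only by weighing); only two or three of the four are there at a start. Origin at the centre of its underside, z along its axis. Starts standing on the bench in front of the robot.
- reference: Reference weight: upright polished steel cylinder, diameter 30 mm up to 36 mm height, then a waist and a small knob (18 mm wide), 49 mm tall in all, 160 g. Origin at the centre of its underside, z along its axis. Starts standing on the cork pad.
- ref_pad: Fixed round cork pad, diameter 72 mm, 4 mm thick, on which the reference weight stands. Origin at the centre of its underside, on the bench. The reference must finally stand upright on it, within 20 mm of its centre.
- reject_tray: Fixed shallow white plastic tray for light pucks, 140 mm (its x) by 180 mm (its y), walls 4 mm thick and 10 mm high, inner floor about 4 mm above the bench. Origin at the centre of its underside. Holds four pucks two by two.
- balance: White equal-arm balance with two square level steel pans. Origin at the centre of its underside; its y axis runs along the beam, the left pan at +125 mm, the right pan at -125 mm. Base 100 mm (x) by 200 mm (y) by 14 mm; the centre housing is 50 mm square and 84 mm high; on its far (+x) face a red pointer leans towards the heavier pan. Where a part stands on its pan does not matter.
- beam (a joint): Tilt of the balance beam in rad: 0 level (empty), positive when the left (+y) pan is up and the right pan heavier, stops at +-0.1. About 12 g of difference drives it to the stop; it is sprung and damped and settles in about 1.5 s. A pan rises or sinks by 125 mm times this value. A puck within 5 percent (8 g) of the reference may go to either tray.
- pan_left: Left pan of the balance. Origin at the centre of the upper face of the left (+y) pan's floor, 45 mm above the bench when level, 32.5 to 57.5 mm as the beam tilts. The pan is 86 mm square inside, its rim 12 mm above the floor.
- pan_right: Right (-y) pan of the balance, the same, its origin likewise at the centre of the upper face of its floor.
- analyser: Fixed blue and grey analyser. Origin on the bench at the front opening of its hood; its y axis points out of the hood along the slide, x across it. The hood spans y -150 to 0 mm, x -102 to +102 mm, 64 mm high, its roof 58 mm above the bench inside; the tall box (300 mm wide at most, 205 mm high) begins at y -172 mm; the slide base runs out to y +185 mm.
- carriage (a joint): Travel of the sample carriage in m along the analyser's +y: 0 fully home (tray under the hood, against the inner stop), 0.13 fully out (tray clear of the hood, against the outer stop). It stays where it is left; friction 2 N plus damping 8 N s/m.
- tray (a point): Centre of the upper face of the carriage tray's floor, 18 mm above the bench; it moves with the carriage (at analyser y -70 mm + joint value). Inside, the tray is 128 mm (x) by 114 mm (y) with a 10 mm rim; four marked circles at x +-32, y +-25 mm from this point show where pucks fit.
- handle (a point): Point on the axis of the carriage's upright round black handle post, diameter 18 mm, 15 mm below its top (top 85 mm above the bench); 95 mm from the tray centre along the analyser's +y, always outside the hood.
- bottle1: Bystander: closed glass bottle, 56 mm wide, 110 mm tall. Origin at the centre of its underside.
- bottle2: Bystander: closed glass bottle, 68 mm wide, 130 mm tall. Origin at the centre of its underside.
- screw_cap: Bystander: blue screw cap, 42 mm wide, 18 mm high, on the bench between the pucks and the balance. Origin at the centre of its underside.
- vial: Bystander: small amber vial, 24 mm wide, 45 mm tall. Origin at the centre of its underside.
- beaker: Bystander: glass beaker, 60 mm wide, 70 mm tall. Origin at the centre of its underside.

How it is judged:
By the outcome, as a careful person would: the job done as asked, in the order asked, and still so for the second after the job is handed in, with the robot touching nothing.
Of puck1, puck2, puck3, puck4 only 2 to 3 are there at a start; the rules pass over those that are not, and their reading is None.
At some moment in a run one of puck1, puck2, puck3, puck4 may be knocked a few centimetres aside while the robot is not near it.
It also fails if it takes over 210 s, if anything falls off the work surface, if the arm or the gripper's body presses on something with over 40 N, if the wrist force passes 120 N, or if a joint passes its speed limit or range.

ROBOT

A 7-joint arm with a two-finger parallel gripper is mounted at the origin on the work surface. World frame = base frame: x ahead of the robot, y to its left, z up, the work surface at z = 0. Lengths are in m, angles in rad, forces in N, time in s.
With the tool pointing down it reaches from about 0.425 to 0.875 m from the base axis. Payload 4.7 kg.
Tool frame: the origin (TCP) lies at the very end of the fingers, on their centre line; the grasp point (between the pads) lies hold_point_z behind it (hold_point_z is the distance from the TCP to the grasp point, in m); z points along the fingers, y is the line along which they close (so a half turn about z gives the same grasp; the last joint's range is limited). The gripper opens to 85 mm and grips with 20 to 120 N. Pads are 22 mm wide; open, the fingers measure 114 mm over their backs; the gripper's body (76 mm by 85 mm) begins 54 mm behind the grasp point. The pads swing forward as they close: fully open they stand 13 mm farther back than shut.
Start: joints at [1.303, 0.321, -0.07, 1.45, 0.023, 1.371, -0.057], TCP at [0.181, -0.624, 0.231] pointing down, gripper open.
Joint ranges: [-2.86, 2.86], [-0.3, 2.09], [-1.38, 1.24], [0.06, 2.45], [-1.56, 4.7], [0.09, 2.05], [-2.69, 2.69]. Speed limits (rad/s): [2.57, 2.57, 3.14, 3.14, 3.14, 3.14, 3.14].

INTERFACE

Orientations are given as [roll, pitch, yaw] about the fixed x, y, z axes, in that order (R = Rz(yaw) Ry(pitch) Rx(roll)).
In Python, from bench import sense, snapshot, sign_off, hold_point_z gives the robot as it stands. The module is installed in compiled form; this text tells all that it offers.
- The arm moves only by the shell command python3 -m jog 'ROWS' [FORCE]. ROWS is JSON, a list of rows, each a list of 7 numbers: the gripper command: -1 is fully open, 1 is shut, values between are in proportion, then the shift along the tool's x, y, z scaled (see below), then the turn, a rotation vector about the tool's x, y, z scaled (see below). In form: [[claw, x, y, z, wx, wy, wz], ...]. A call has 1 to 8 rows; each row is the pose to reach, as a shift and turn from the pose commanded when the call began, along the tool's axes at that moment; what a row does not reach only later rows make up. The controller multiplies each number of a shift by 0.2 m and each number of a turn by 1.5 rad. A row lasts 1/8 s, in which the tool goes at most 62.5 mm and 10.7 degrees, less where a joint would pass 70% of its speed; a pose out of reach is approached as far as the arm can. A call with a number of a shift or a turn outside -1 to 1 is refused whole. A call with a gripper value outside its range is refused whole. The fingers move at their own pace and stop on an object; FORCE is the grip in N (left out, the last holds). Time passes only in rows, so rows that repeat a pose let the fingers close. It gives the time, the measured TCP pose, the force, the opening and the grip force at its end, in the units of the state.
- sense(): the state, without advancing time (a new reading comes with each control period).
- snapshot(name): name is "side" or "top" or "wrist"; returns a dict with "frame" (420x560x3 uint8, blue, green, red), "depth" (420x560 float32, m along the optical axis (not along the pixel's ray), 0 where there is no reading), "intrinsics" (3x3 intrinsics, pixels), "k1" (the pictures are not rectified: a ray, as slopes to the right and down, at radius r is drawn at 1 + k1 r^2 times it, then the intrinsics apply), "extrinsics" (4x4, takes a point from camera to world coordinates). Camera axes: x right, y up, looking along -z (the intrinsics and any distortion apply to the point x, -y, -z); pixel columns grow to the right and rows downward; lengths in m; the calibration is good to about 2 mm. A picture is of the moment at which its call begins.
- sign_off(): hands the job in; it is judged then, once.
The state is a dict: "clock": time; "joint_positions": joint angles; "joint_vel": joint speeds; "joint_torque": joint torques, N m; "position": TCP position; "orientation": TCP orientation; "contact_force": force on the tool from outside, world axes, zero at the start; "torque": the same for the moment, N m; "width": opening from 0.0 (shut) to 1.0 (fully open); "gripper_force": force on a finger pad.
Only numpy, scipy, OpenCV 4.12 (cv2) and the standard library are available. Lean on these libraries where they do the work, as an engineer would, in place of code of your own. Each camera call takes 0.05 s, during which the arm holds its last target. There are 200 camera calls.

## Working session

There is one attempt and no reset: what is moved stays moved. The work goes in short steps, Python scripts to look and compute and a shell command to move; the robot and the scene stay as the last step left them, time stands still between calls to the robot, and variables do not carry over. Pictures are saved under pics/ and viewed, at most 14 in all, crops included, and the job is handed in when it is done.

```bash
mkdir -p pics
cat > h.py <<'E'
import numpy as np,cv2
from bench import sense,snapshot,hold_point_z
from scipy.spatial.transform import Rotation as R
def cloud(s):
    h,w=s["depth"].shape;K=s["intrinsics"]
    u,v=np.meshgrid(np.arange(w),np.arange(h))
    p=cv2.undistortPoints(np.stack([u,v],-1).reshape(-1,1,2).astype(np.float64),K,np.array([s["k1"],0,0,0,0.])).reshape(h,w,2)
    d=s["depth"]; c=np.stack([p[...,0]*d,-p[...,1]*d,-d],-1)
    E=s["extrinsics"]; return c@E[:3,:3].T+E[:3,3]
def ray(s,u,v,z):
    p=cv2.undistortPoints(np.array([[[u,v]]],float),s["intrinsics"],np.array([s["k1"],0,0,0,0.]))[0,0]
    E=s["extrinsics"]; d=E[:3,:3]@np.array([p[0],-p[1],-1]); o=E[:3,3]
    return o+d*(z-o[2])/d[2]
E
python3 - <<'E'
from h import *
print(sense(),hold_point_z)
for n in("top","side"):
    s=snapshot(n);cv2.imwrite(f"pics/{n}0.png",s["frame"]);print(n,s["extrinsics"].round(3),s["intrinsics"],s["k1"])
    np.save(f"pics/{n}0.npy",cloud(s))
E
```

```text
{'clock': 0.0, 'joint_positions': array([ 1.30311295,  0.32182569, -0.07010966,  1.45173284,  0.02257257,
        1.37083405, -0.05690844]), 'joint_vel': array([-1.00786883e-03,  4.13028892e-04, -3.58897574e-04,  9.96739308e-05,
       -1.11635049e-03, -1.05146001e-03, -9.63095880e-04]), 'joint_torque': array([ 8.28609245e-04, -4.93590474e+01, -3.81873334e-01, -3.14335334e+01,
        1.29491472e-02,  1.14022967e-02, -1.68347265e-05]), 'position': array([ 0.18055928, -0.62381552,  0.23019294]), 'orientation': array([-3.13958101e+00,  6.89063898e-05,  2.81825036e-01]), 'contact_force': array([-0.16580465,  0.07661422, -0.53005308]), 'torque': array([-0.05788875, -0.031592  ,  0.00934141]), 'gripper_force': 0.0, 'width': 0.9990699524631427} 0.0187
top [[ 0.027  0.99  -0.138  0.413]
 [-1.     0.029  0.012 -0.027]
 [ 0.016  0.138  0.99   1.177]
 [ 0.     0.     0.     1.   ]] [[467.90925766   0.         284.07361638]
 [  0.         467.90925766 207.17114903]
 [  0.           0.           1.        ]] -0.08971058656569884
side [[ 0.978  0.146 -0.149  0.439]
 [-0.209  0.682 -0.701 -0.642]
 [-0.001  0.717  0.698  0.687]
 [ 0.     0.     0.     1.   ]] [[406.83334308   0.         276.56345168]
 [  0.         406.83334308 208.10611264]
 [  0.           0.           1.        ]] -0.039104701884821465
```

View pics/top0.png

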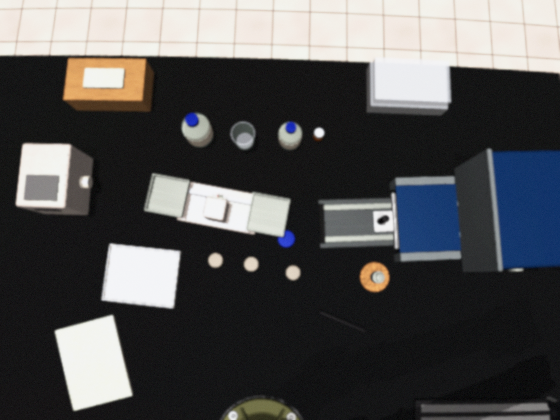

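View pics/side0.png

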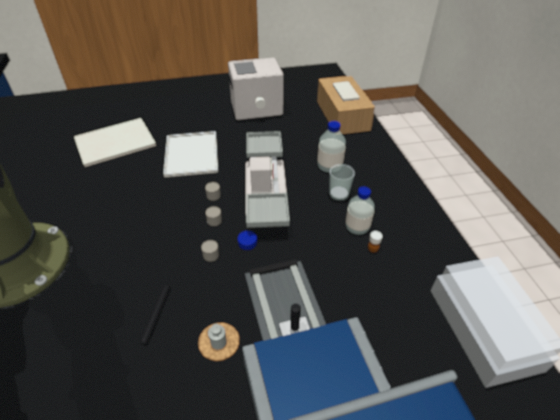

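Top view: three pucks at (215,260), (251,264) and (293,272), the reference on its pad at (375,277), and the balance running (168,195) to (270,215). The reject tray is at (141,276), the handle at (383,219) and the cap at (286,239). The side view agrees with this.

```bash
cat > m.py <<'E'
from h import *
def blobs(C,lo,hi,box,amin=12):
    x0,x1,y0,y1=box
    m=(C[...,2]>lo)&(C[...,2]<hi)&(C[...,0]>x0)&(C[...,0]<x1)&(C[...,1]>y0)&(C[...,1]<y1)
    n,l,st,_=cv2.connectedComponentsWithStats(m.astype(np.uint8))
    for i in range(1,n):
        if st[i,4]>=amin:
            q=C[l==i]; r=cv2.minAreaRect((q[:,:2]*1000).astype(np.float32))
            print(st[i,:5],"mean",q.mean(0).round(4),"rect",np.round(r[0],1),np.round(r[1],1),round(r[2],1),"zmed",np.median(q[:,2]).round(4))
E
python3 - <<'E'
from m import *
C=np.load("pics/top0.npy")
print("bench z",np.median(C[330:350,170:190,2]))
print("pucks");blobs(C,.02,.04,(.2,.34,-.15,.25))
print("ref");blobs(C,.025,.06,(.15,.35,-.4,-.15))
print("pad");blobs(C,.0025,.02,(.15,.35,-.4,-.15))
print("bal");blobs(C,.022,.1,(.33,.6,-.08,.4),50)
print("housing");blobs(C,.07,.1,(.33,.6,-.08,.4),20)
print("rej");blobs(C,.002,.02,(.15,.4,.2,.5),50)
print("cap");blobs(C,.01,.025,(.3,.4,-.1,.02),10)
print("handle");blobs(C,.075,.1,(.2,.6,-.38,-.2),5)
print("hood");blobs(C,.055,.068,(.2,.6,-.6,-.2),30)
print("slide");blobs(C,.004,.05,(.3,.55,-.31,-.1),30)
print("bottles");blobs(C,.03,.15,(.5,.75,-.25,.3),30)
E
```

```text
bench z -0.00011982247452468897
pucks
ref
pad
[326 312  43  23 274] mean [ 0.2941 -0.2012  0.0117] rect [ 292.2 -200.9] [112.6  23.1] 72.3 zmed 0.0124
[393 354   4  10  13] mean [ 0.2099 -0.3237  0.0037] rect [ 209.  -324.4] [23.3  4.4] 20.8 zmed 0.0036
bal
[145 192  43  26 863] mean [0.5723 0.2471 0.0463] rect [576.  248.4] [93.5 62.5] 81.2 zmed 0.0449
[ 198  194   92   43 2196] mean [0.5564 0.0374 0.053 ] rect [562.   63.6] [228.8  92.3] 80.9 zmed 0.0458
[209 254  14  13 139] mean [0.4391 0.123  0.0299] rect [438.8 122.8] [29.2 32.6] 1.5 zmed 0.0299
[245 258  14  14 150] mean [0.4311 0.0356 0.0294] rect [430.5  34.7] [31.6 31.7] 2.2 zmed 0.0295
[287 266  12  14 143] mean [ 0.4136 -0.0663  0.0296] rect [413.9 -65.8] [31.5 27. ] 1.3 zmed 0.0296
housing
[203 195  25  26 488] mean [0.5603 0.1227 0.0825] rect [562.8 123.1] [50.1 57.2] 80.9 zmed 0.0827
rej
[ 100  273   79   36 1703] mean [0.3616 0.31   0.005 ] rect [360.6 313.3] [195.7  81.3] 88.6 zmed 0.0045
[  61  315   67   61 3138] mean [0.212  0.4193 0.0094] rect [209.  424.1] [152.3 156.8] 12.3 zmed 0.0095
cap
handle
[381 215   9  
[... 334 characters left out ...]
592] mean [ 0.5158 -0.2187  0.0099] rect [ 514.6 -220.7] [ 70.9 178.5] 0.0 zmed 0.0082
[360 261  29  32 389] mean [ 0.4085 -0.2689  0.0143] rect [ 408.6 -270.6] [73.1 68.8] 22.9 zmed 0.0064
[318 309  29  12 143] mean [ 0.3108 -0.1602  0.012 ] rect [ 306.5 -164. ] [72.5 18.4] 70.1 zmed 0.0124
bottles
[182 124  29  21 408] mean [0.7382 0.1776 0.0806] rect [738.  181.3] [23.8 63.9] 0.5 zmed 0.0844
[279 129  23  19 315] mean [ 0.7381 -0.0505  0.0722] rect [737.6 -50.6] [54.8 24.7] 89.9 zmed 0.074
[231 132  24  16 106] mean [0.7295 0.0652 0.0586] rect [734.3  66. ] [56.7 30.5] 89.7 zmed 0.0637
[ 145  174  145   63 3656] mean [0.571  0.1224 0.0506] rect [571.6 122.5] [343.5  93.3] 81.0 zmed 0.0455
```

```bash
cat > go.py <<'E'
# go.py x y z yaw [x y z yaw ...]: prints shift/turn numbers for each leg (does not move), starting from the sensed pose
import sys;from h import *
s=sense();p=s["position"];q=R.from_euler("xyz",s["orientation"])
print("at",p.round(4),s["orientation"].round(3),"F",s["contact_force"].round(1),"w",round(s["width"],3),"g",round(s["gripper_force"],1),"t",s["clock"])
a=list(map(float,sys.argv[1:]))
for i in range(0,len(a),4):
    t=np.array(a[i:i+3]);qt=R.from_euler("xyz",[np.pi,0,a[i+3]])
    d=t-p;n=int(np.ceil(np.abs(q.inv().apply(d)).max()/.2-1e-3)) or 1
    rv=(q.inv()*qt).as_rotvec()
    print("->",t,"shift",(q.inv().apply(d)/n/.2).round(3),"x",n,"turn",(rv/1.5).round(3),"rows",int(np.ceil(max(np.linalg.norm(d)/.0625,np.degrees(np.linalg.norm(rv))/10.7))))
    p=t;q=qt
E
python3 go.py .36 -.44 .23 .282 .547 -.28 .18 1.625
python3 - <<'E'
from m import *
s=snapshot("top");print([ray(s,u,v,.01).round(3) for u,v in((109,245),(180,250),(175,307),(102,301),(286,239))])
E
```

```text
at [ 0.1806 -0.6239  0.2303] [-3.14   0.     0.282] F [0.2 0.8 0.1] w 1.0 g 0.0 t 0.1
-> [ 0.36 -0.44  0.23] shift [ 0.559 -0.317  0.001] x 2 turn [-0.001  0.    -0.   ] rows 5
-> [ 0.547 -0.28   0.18 ] shift [ 0.56  -0.254  0.125] x 2 turn [ 0.     0.    -0.895] rows 8
[array([0.468, 0.395, 0.01 ]), array([0.461, 0.215, 0.01 ]), array([0.321, 0.22 , 0.01 ]), array([0.329, 0.403, 0.01 ]), array([ 0.496, -0.048,  0.01 ])]
```

```bash
python3 -m jog '[[-1,0.56,-0.317,0,0,0,0],[-1,0.56,-0.317,0,0,0,0],[-1,0.56,-0.317,0,0,0,0]]' 60
python3 -m jog '[[-1,0.56,-0.317,0,0,0,0],[-1,0.56,-0.317,0,0,0,0],[-1,0.56,-0.317,0,0,0,0]]'
python3 -m jog '[[-1,0.56,-0.254,0.1,0,0,0],[-1,0.56,-0.254,0.1,0,0,0],[-1,0.56,-0.254,0.1,0,0,0]]'
python3 -m jog '[[-1,0.56,-0.254,0.1,0,0,-0.895],[-1,0.56,-0.254,0.1,0,0,-0.895],[-1,0.56,-0.254,0.1,0,0,-0.895],[-1,0.56,-0.254,0.1,0,0,-0.895],[-1,0.56,-0.254,0.1,0,0,-0.895],[-1,0.56,-0.254,0.1,0,0,-0.895],[-1,0.56,-0.254,0.1,0,0,-0.895],[-1,0.56,-0.254,0.1,0,0,-0.895]]'
python3 - <<'E'
from m import *
s=snapshot("wrist");cv2.imwrite("pics/w1.png",s["frame"]);C=cloud(s)
print("handle");blobs(C,.075,.1,(.45,.65,-.32,-.2),30)
print("hood");blobs(C,.055,.068,(.3,.7,-.6,-.2),30)
E
python3 go.py .547 -.28 .055 1.625
```

```text
clock: 0.52
position: [0.2765, -0.5278, 0.2315]
orientation: [-3.141, -0.003, 0.292]
contact_force: [-0.4, -0.3, -0.3]
width: 1.002
gripper_force: 0.0
clock: 0.9
position: [0.3651, -0.4359, 0.2315]
orientation: [-3.141, -0.002, 0.291]
contact_force: [-0.4, 0.2, 0.1]
width: 1.0
gripper_force: 0.0
clock: 1.27
position: [0.4575, -0.3557, 0.2102]
orientation: [-3.139, -0.001, 0.291]
contact_force: [-0.1, 0.6, -0.1]
width: 0.997
gripper_force: 0.0
clock: 2.28
position: [0.5465, -0.2827, 0.191]
orientation: [-3.141, 0.001, 1.621]
contact_force: [0.1, -0.4, 0.1]
width: 1.002
gripper_force: 0.0
handle
[265 186  25  26 519] mean [ 0.5486 -0.2789  0.0839] rect [ 548.6 -279.8] [17.4 17. ] 18.6 zmed 0.0845
hood
[266 179  22  12  89] mean [ 0.548  -0.2731  0.0614] rect [ 547.9 -274.3] [16.4  5.9] 7.9 zmed 0.0612
[  150   229   255   160 35461] mean [ 0.5533 -0.3828  0.0637] rect [ 555.2 -389.4] [204.3 152. ] 3.5 zmed 0.0638
[167 399  35  13 207] mean [ 0.4704 -0.4911  0.0593] rect [ 472.2 -490.7] [32.1  3. ] 4.8 zmed 0.0586
[342 398  37  13 238] mean [ 0.6404 -0.4808  0.0598] rect [ 638.2 -480.7] [33.9  3.1] 2.4 zmed 0.059
at [ 0.5466 -0.2823  0.191 ] [-3.141  0.     1.621] F [0.7 0.1 0.5] w 0.998 g 0.0 t 2.325
-> [ 0.547 -0.28   0.055] shift [0.012 0.003 0.68 ] x 1 turn [-0.001  0.    -0.002] rows 3
```

View pics/w1.png

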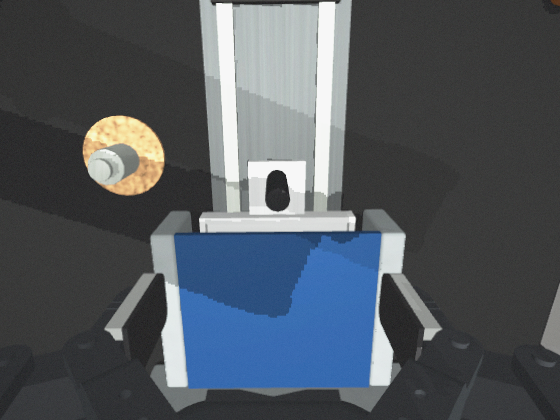

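Wrist view: the handle post top is at (277,195), just in front of the hood. The reference stands on its cork at (120,155).

```bash
python3 -m jog '[[-1,0.012,0.008,0.3,0,0,0],[-1,0.012,0.008,0.6,0,0,0],[-1,0.012,0.008,0.68,0,0,0],[-1,0.012,0.008,0.68,0,0,0],[1,0.012,0.008,0.68,0,0,0],[1,0.012,0.008,0.68,0,0,0],[1,0.012,0.008,0.68,0,0,0],[1,0.012,0.008,0.68,0,0,0]]' 40
python3 -m jog '[[1,0,0,0,0,0,0],[1,0,0,0,0,0,0],[1,0.1,0,0,0,0,0],[1,0.2,0,0,0,0,0],[1,0.3,0,0,0,0,0],[1,0.4,0,0,0,0,0],[1,0.5,0,0,0,0,0],[1,0.6,0,0,0,0,0]]'
python3 -m jog '[[1,0.03,0,0,0,0,0],[1,0.05,0,0,0,0,0],[1,0.07,0,0,0,0,0],[1,0.07,0,0,0,0,0]]'
```

```text
clock: 3.32
position: [0.5495, -0.2782, 0.0562]
orientation: [3.14, 0.001, 1.624]
contact_force: [-0.2, 0.1, 3.2]
width: 0.196
gripper_force: 38.9
clock: 4.32
position: [0.5423, -0.1584, 0.0562]
orientation: [-3.141, 0.002, 1.624]
contact_force: [-3.1, -2.5, 7.2]
width: 0.198
gripper_force: 40.0
clock: 4.82
position: [0.5422, -0.1565, 0.0562]
orientation: [3.139, 0.015, 1.617]
contact_force: [3.5, -24.5, -1.0]
width: 0.191
gripper_force: 40.1
```

```bash
python3 -m jog '[[1,-0.02,0,0,0,0,0],[-0.3,-0.02,0,0,0,0,0],[-0.3,-0.02,0,0,0,0,0],[-0.3,-0.02,-0.4,0,0,0,0],[-0.3,-0.02,-0.8,0,0,0,0],[-0.3,-0.02,-0.8,0,0,0,0]]'
python3 - <<'E'
from m import *
C=cloud(snapshot("top"));
print("handle");blobs(C,.075,.1,(.45,.65,-.32,-.06),5)
s=snapshot("wrist");cv2.imwrite("pics/w2.png",s["frame"]);C=cloud(s)
print("handle");blobs(C,.075,.1,(.45,.65,-.32,-.06),30)
print("rim");blobs(C,.023,.032,(.45,.65,-.32,-.1),30)
E
python3 go.py .408 -.27 .2 1.57
```

```text
clock: 5.58
position: [0.3787, -0.1551, 0.0541]
orientation: [-3.138, -0.001, 1.625]
contact_force: [1.0, -0.6, -0.1]
width: 0.649
gripper_force: 0.0
handle
[339 216   7   8  42] mean [ 0.5396 -0.1766  0.0844] rect [ 539.3 -176.2] [14.9 15.5] 47.2 zmed 0.0847
handle
rim
[508 352  52  16 602] mean [ 0.5209 -0.2118  0.0266] rect [ 520.9 -212.8] [27.5  6.9] 3.7 zmed 0.0272
at [ 0.3777 -0.1558  0.0541] [-3.137  0.     1.623] F [-0.   0.1  0.2] w 0.65 g 0.0 t 5.675
-> [ 0.408 -0.27   0.2  ] shift [-0.578  0.118 -0.73 ] x 1 turn [-0.003  0.     0.036] rows 4
```

I typed the lift into the y column, so the gripper went sideways instead of up. I'll check what that did before moving again.

```bash
python3 -m jog '[[-0.3,0,0,-0.35,0,0,0],[-0.3,0,0,-0.73,0,0,0],[-0.3,0,0,-0.73,0,0,0]]'
python3 - <<'E'
from m import *
s=snapshot("side");cv2.imwrite("pics/s3.png",s["frame"])
C=cloud(snapshot("top"))
print("handle");blobs(C,.075,.1,(.45,.65,-.32,-.06),5)
print("hood");blobs(C,.055,.068,(.4,.7,-.6,-.2),30)
print("ref");blobs(C,.045,.06,(.36,.45,-.34,-.2),4)
E
```

```text
clock: 6.05
position: [0.3853, -0.1562, 0.2053]
orientation: [3.136, 0.004, 1.627]
contact_force: [-0.2, -0.2, -0.7]
width: 0.65
gripper_force: 0.0
handle
[339 216   7   8  42] mean [ 0.5397 -0.1767  0.0835] rect [ 539.3 -176.1] [14.9 16.3] 46.1 zmed 0.0837
hood
[461 163  11 104 230] mean [ 0.5652 -0.4868  0.062 ] rect [ 565.9 -486.4] [254.7   4.4] 3.6 zmed 0.062
[ 395  176   66   85 4877] mean [ 0.5522 -0.3886  0.0639] rect [ 554.2 -390.3] [204.3 152.4] 3.3 zmed 0.0639
ref
```

View pics/s3.png

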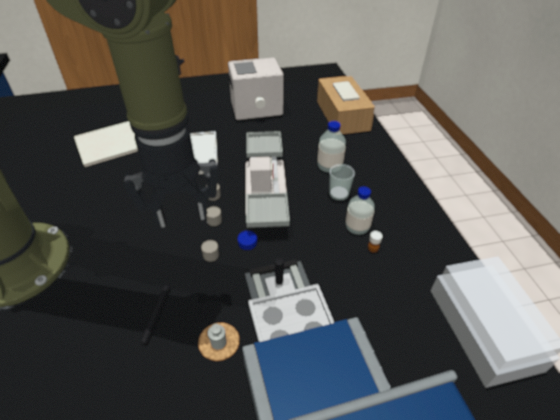

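Side view: the reference is still upright at (216,335) and the other items are untouched. The carriage tray is out but not fully. The handle, at (280,272), slid about 26 mm back, so I'll regrasp it and pull again.

```bash
python3 go.py .541 -.176 .2 1.625 .541 -.176 .055 1.625
```

```text
at [ 0.385  -0.1563  0.204 ] [3.137e+00 3.000e-03 1.627e+00] F [-0.3 -0.1  0.3] w 0.648 g 0.0 t 6.15
-> [ 0.541 -0.176  0.2  ] shift [-0.142  0.773  0.024] x 1 turn [0.003 0.002 0.001] rows 3
-> [ 0.541 -0.176  0.055] shift [ 0.    -0.     0.725] x 1 turn [0. 0. 0.] rows 3
```

```bash
python3 -m jog '[[-0.3,-0.142,0.4,0,0,0,0],[-0.3,-0.142,0.773,0,0,0,0],[-0.3,-0.142,0.773,0,0,0,0],[-0.3,-0.142,0.773,0,0,0,0]]'
python3 -m jog '[[-0.3,0,0,0.35,0,0,0],[-0.3,0,0,0.74,0,0,0],[-0.3,0,0,0.74,0,0,0],[1,0,0,0.74,0,0,0],[1,0,0,0.74,0,0,0],[1,0,0,0.74,0,0,0],[1,0,0,0.74,0,0,0]]'
python3 -m jog '[[1,0.04,0,0,0,0,0],[1,0.08,0,0,0,0,0],[1,0.12,0,0,0,0,0],[1,0.16,0,0,0,0,0],[1,0.16,0,0,0,0,0]]'
```

```text
clock: 6.65
position: [0.5398, -0.1743, 0.1985]
orientation: [-3.14, -0.005, 1.628]
contact_force: [-1.3, 0.3, 0.2]
width: 0.652
gripper_force: 0.0
clock: 7.52
position: [0.5433, -0.1759, 0.0551]
orientation: [3.13, 0.001, 1.626]
contact_force: [13.9, 1.1, -14.1]
width: 0.198
gripper_force: 39.7
clock: 8.15
position: [0.5423, -0.1587, 0.0552]
orientation: [3.126, 0.017, 1.617]
contact_force: [20.0, -25.7, -24.2]
width: 0.199
gripper_force: 39.9
```

```bash
python3 -m jog '[[1,-0.12,0,0,0,0,0],[1,-0.12,0,0,0,0,0],[-0.3,-0.12,0,0,0,0,0],[-0.3,-0.12,0,0,0,0,0],[-0.3,-0.12,0,-0.3,0,0,0],[-0.3,-0.12,0,-0.7,0,0,0],[-0.3,-0.12,0,-0.7,0,0,0]]'
python3 - <<'E'
from m import *
s=snapshot("wrist");C=cloud(s)
print("handle");blobs(C,.075,.1,(.45,.65,-.32,-.06),30)
print("rim");blobs(C,.023,.032,(.45,.65,-.35,-.1),30)
C=cloud(snapshot("top"))
print("handle");blobs(C,.075,.1,(.45,.65,-.32,-.06),5)
E
python3 go.py .408 -.27 .2 1.57
```

```text
clock: 9.02
position: [0.5401, -0.1688, 0.1988]
orientation: [3.135, 0.004, 1.625]
contact_force: [0.3, -0.3, 0.1]
width: 0.649
gripper_force: 0.0
handle
[263 188  25  27 484] mean [ 0.542  -0.1698  0.0839] rect [ 542.1 -170.7] [16.9 17. ] 50.1 zmed 0.0845
rim
[265 173  19   8  44] mean [ 0.5414 -0.164   0.0274] rect [ 541.4 -164.8] [15.9  5.2] 7.6 zmed 0.0274
[ 199  217  152  119 2775] mean [ 0.5442 -0.2605  0.0272] rect [ 547.6 -266.2] [138.4 125.6] 3.2 zmed 0.0276
handle
[337 217   6   7  27] mean [ 0.5382 -0.1702  0.0838] rect [ 538.  -169.6] [15.7 10. ] 35.7 zmed 0.0841
at [ 0.5391 -0.169   0.1962] [3.137e+00 3.000e-03 1.624e+00] F [ 0.6 -0.2 -0.2] w 0.649 g 0.0 t 9.125
-> [ 0.408 -0.27   0.2  ] shift [-0.469 -0.681 -0.02 ] x 1 turn [0.003 0.002 0.036] rows 3
```

My relaxing move carried the carriage about 11 mm back in. I'll regrasp, pull to the stop with a small overshoot, and open the gripper right there.

```bash
python3 -m jog '[[-0.3,0,0.01,0.35,0,0,0],[-0.3,0,0.01,0.7,0,0,0],[-0.3,0,0.01,0.7,0,0,0],[1,0,0.01,0.7,0,0,0],[1,0,0.01,0.7,0,0,0],[1,0,0.01,0.7,0,0,0],[1,0,0.01,0.7,0,0,0]]'
python3 -m jog '[[1,0.03,0,0,0,0,0],[1,0.06,0,0,0,0,0],[1,0.07,0,0,0,0,0],[1,0.08,0,0,0,0,0],[1,0.08,0,0,0,0,0]]'
python3 -m jog '[[-0.3,0,0,0,0,0,0],[-0.3,0,0,0,0,0,0],[-0.3,0,0,-0.3,0,0,0],[-0.3,0,0,-0.7,0,0,0],[-0.3,0,0,-0.7,0,0,0]]'
python3 - <<'E'
from m import *
s=snapshot("wrist");C=cloud(s)
print("handle");blobs(C,.075,.1,(.45,.65,-.32,-.06),30)
print("rim");blobs(C,.023,.032,(.45,.65,-.35,-.1),30)
C=cloud(snapshot("top"))
print("handle");blobs(C,.075,.1,(.45,.65,-.32,-.06),5)
E
python3 go.py .408 -.27 .2 1.57
```

```text
clock: 10.0
position: [0.5429, -0.1689, 0.0558]
orientation: [3.135, 0.002, 1.625]
contact_force: [5.9, 0.3, -2.5]
width: 0.195
gripper_force: 39.5
clock: 10.62
position: [0.5422, -0.1571, 0.0558]
orientation: [3.134, 0.007, 1.622]
contact_force: [7.9, -7.1, -6.2]
width: 0.191
gripper_force: 39.3
clock: 11.25
position: [0.5414, -0.1523, 0.1985]
orientation: [3.135, 0.004, 1.625]
contact_force: [0.3, 0.2, 0.3]
width: 0.656
gripper_force: 0.0
handle
[260 195  25  26 485] mean [ 0.5413 -0.158   0.0839] rect [ 541.5 -159. ] [17.4 17.1] 71.9 zmed 0.0846
rim
[263 179  18   7  45] mean [ 0.5408 -0.1523  0.0275] rect [ 540.9 -152.7] [15.   4.4] 4.0 zmed 0.0278
[ 197  222  151   42 1474] mean [ 0.5447 -0.2     0.0273] rect [ 544.5 -212.5] [137.9  41.7] 3.0 zmed 0.0277
[ 204  300  138   40 1209] mean [ 0.5501 -0.3093  0.027 ] rect [ 549.4 -298.1] [137.5  42.1] 6.0 zmed 0.0274
handle
[332 219   2   5   8] mean [ 0.5365 -0.1551  0.0842] rect [ 536.5 -155. ] [9. 3.] 1.5 zmed 0.0841
at [ 0.5403 -0.1526  0.196 ] [3.137e+00 3.000e-03 1.625e+00] F [ 0.8 -0.2 -0.7] w 0.654 g 0.0 t 11.35
-> [ 0.408 -0.27   0.2  ] shift [-0.551 -0.692 -0.021] x 1 turn [0.003 0.002 0.037] rows 3
```

```bash
python3 -m jog '[[-0.3,-0.551,-0.692,0,0,0,0.036],[-0.3,-0.551,-0.692,0,0,0,0.036],[-0.3,-0.551,-0.692,0,0,0,0.036],[-0.3,-0.551,-0.692,0,0,0,0.036],[-0.3,-0.551,-0.692,0,0,0,0.036]]'
python3 - <<'E'
from m import *
s=snapshot("wrist");C=cloud(s)
print("knob");blobs(C,.044,.06,(.35,.47,-.34,-.2),20)
print("ref");blobs(C,.025,.06,(.35,.47,-.34,-.2),20)
print("pad");blobs(C,.0025,.06,(.35,.455,-.34,-.2),30)
E
python3 go.py .408 -.27 .024 1.57
```

```text
clock: 11.98
position: [0.4063, -0.2691, 0.192]
orientation: [-3.14, -0.002, 1.57]
contact_force: [0.6, -0.2, 0.1]
width: 0.648
gripper_force: 0.0
knob
[267 185  22  22 388] mean [ 0.4095 -0.2721  0.052 ] rect [ 409.3 -272.7] [16.9 17.6] 0.3 zmed 0.0521
[324 246  25  30 231] mean [ 0.4564 -0.3222  0.0522] rect [ 454.1 -325.5] [27.  13.1] 48.0 zmed 0.0526
ref
[ 260  171   36   38 1055] mean [ 0.4094 -0.2699  0.0438] rect [ 409.6 -272.4] [29.1 29.1] 83.9 zmed 0.041
[321 237  28  39 469] mean [ 0.4563 -0.3223  0.0432] rect [ 454.2 -325.5] [27.  13.2] 47.6 zmed 0.0435
pad
[ 239  139   78   78 4567] mean [ 0.4099 -0.2667  0.0134] rect [ 410.3 -269.9] [72.1 71.3] 65.0 zmed 0.0042
[318 230  15  46 325] mean [ 0.4509 -0.325   0.0337] rect [ 450.  -329.3] [20.7  5.2] 75.7 zmed 0.0345
at [ 0.407  -0.2687  0.1923] [-3.141e+00 -2.000e-03  1.572e+00] F [ 0.3 -0.6 -0.4] w 0.647 g 0.0 t 12.025
-> [ 0.408 -0.27   0.024] shift [-0.008  0.006  0.841] x 1 turn [-0.001 -0.001  0.001] rows 3
```

```bash
python3 -m jog '[[-0.3,-0.019,0.013,0.4,0,0,0],[-0.3,-0.019,0.013,0.75,0,0,0],[-0.3,-0.019,0.013,0.905,0,0,0],[-0.3,-0.019,0.013,0.905,0,0,0],[1,-0.019,0.013,0.905,0,0,0],[1,-0.019,0.013,0.905,0,0,0],[1,-0.019,0.013,0.905,0,0,0],[1,-0.019,0.013,0.905,0,0,0]]' 60
python3 -m jog '[[1,0,0,-0.2,0,0,0],[1,0,0,-0.5,0,0,0],[1,0,0,-0.8,0,0,0],[1,0,0,-0.8,0,0,0]]'
python3 go.py .48 -.14 .171 1.57  .552 -.003 .17 1.414
```

```text
clock: 13.02
position: [0.4115, -0.275, 0.0151]
orientation: [3.137, 0.003, 1.57]
contact_force: [0.2, 2.4, 7.8]
width: 0.329
gripper_force: 60.0
clock: 13.52
position: [0.4123, -0.2761, 0.1785]
orientation: [3.133, 0.009, 1.57]
contact_force: [0.1, -0.7, -1.8]
width: 0.331
gripper_force: 59.8
at [ 0.4123 -0.2761  0.1785] [3.133 0.009 1.57 ] F [ 0.1 -0.7 -1.8] w 0.331 g 59.8 t 13.525
-> [ 0.48  -0.14   0.171] shift [0.681 0.338 0.035] x 1 turn [0.006 0.006 0.   ] rows 3
-> [ 0.552 -0.003  0.17 ] shift [0.685 0.359 0.005] x 1 turn [ 0.    -0.     0.104] rows 3
```

```bash
python3 -m jog '[[1,0.3,0.16,0,0,0,0],[1,0.681,0.338,0,0,0,0],[1,0.681,0.338,0,0,0,0],[1,0.681,0.338,0,0,0,0]]'
python3 -m jog '[[1,0.3,0.16,0,0,0,0.104],[1,0.685,0.359,0,0,0,0.104],[1,0.685,0.359,0,0,0,0.104],[1,0.685,0.359,0,0,0,0.104],[1,0.685,0.359,0,0,0,0.104]]'
python3 - <<'E'
from m import *
s=snapshot("wrist");cv2.imwrite("pics/w4.png",s["frame"]);C=cloud(s)
print("floor");blobs(C,.038,.049,(.45,.65,-.08,.1),100)
print("rim");blobs(C,.052,.062,(.45,.65,-.08,.06),20)
E
python3 go.py .552 -.001 .06 1.414
```

```text
clock: 14.02
position: [0.4772, -0.1349, 0.1719]
orientation: [-3.141, -0.0, 1.576]
contact_force: [-1.2, 0.0, -2.0]
width: 0.334
gripper_force: 59.8
clock: 14.65
position: [0.548, -0.0029, 0.1715]
orientation: [-3.14, 0.002, 1.412]
contact_force: [-0.6, -1.3, -1.6]
width: 0.329
gripper_force: 59.8
floor
[217 128 128   1 128] mean [0.5608 0.0464 0.0462] rect [560.9  46.4] [ 0.4 90.5] 80.8 zmed 0.0463
[  221   134   121   112 12316] mean [0.5542 0.0027 0.0448] rect [ 5.534e+02 -3.000e-01] [86.1 86.5] 80.9 zmed 0.0448
rim
[ 215  129  133  124 2205] mean [0.5563 0.0075 0.0561] rect [553.5   0.7] [93.  92.2] 81.0 zmed 0.0565
at [ 0.548  -0.0033  0.1716] [-3.140e+00  2.000e-03  1.411e+00] F [-0.8 -1.1 -1.8] w 0.33 g 59.8 t 14.7
-> [ 0.552 -0.001  0.06 ] shift [0.016 0.018 0.558] x 1 turn [-0.001  0.001 -0.002] rows 2
```

View pics/w4.png

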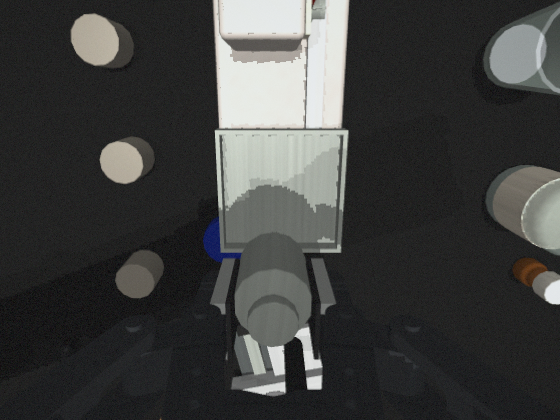

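Wrist view: the reference is held at (275,290), the pan is empty with its centre at (281,190), and the three pucks are on the left. All clear.

```bash
python3 -m jog '[[1,0.021,0.025,0.3,0,0,0],[1,0.021,0.025,0.5,0,0,0],[1,0.021,0.025,0.565,0,0,0],[1,0.021,0.025,0.578,0,0,0],[1,0.021,0.025,0.582,0,0,0],[0,0.021,0.025,0.582,0,0,0],[0,0.021,0.025,0.582,0,0,0],[0,0.021,0.025,0.582,0,0,0]]'
python3 -m jog '[[0,0,0,-0.2,0,0,0],[0,0,0,-0.5,0,0,0],[0,0,0,-0.75,0,0,0],[0,0,0,-0.75,0,0,0]]'
python3 go.py .45 -.14 .2 1.41
python3 - <<'E'
from m import *
C=cloud(snapshot("top"))
print("pucks");blobs(C,.02,.04,(.36,.49,-.15,.25))
s=snapshot("side");cv2.imwrite("pics/s5.png",s["frame"][90:300,100:420])
E
```

```text
clock: 15.7
position: [0.5548, 0.0025, 0.0565]
orientation: [3.14, 0.0, 1.414]
contact_force: [0.8, 0.6, 0.4]
width: 0.503
gripper_force: 0.0
clock: 16.2
position: [0.5571, 0.0031, 0.2106]
orientation: [3.133, 0.0, 1.414]
contact_force: [0.8, 0.5, -1.2]
width: 0.502
gripper_force: 0.0
at [0.5571 0.0031 0.2106] [3.133 0.    1.414] F [ 0.8  0.5 -1.2] w 0.502 g 0.0 t 16.2
-> [ 0.45 -0.14  0.2 ] shift [-0.79  -0.418  0.049] x 1 turn [0.006 0.    0.003] rows 3
pucks
[209 254  14  13 145] mean [0.4391 0.1227 0.0294] rect [438.8 122.8] [29.3 32.2] 1.8 zmed 0.0293
```

View pics/s5.png

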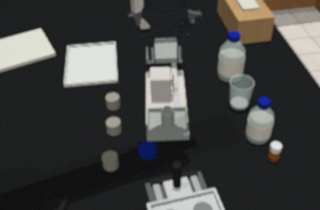

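The reference stands on the right (lower) pan at (172,120) in the crop. Now puck A.

```bash
python3 go.py .4405 .1225 .17 1.414 .4405 .1225 .011 1.414
```

```text
at [0.5544 0.0025 0.2061] [3.141e+00 1.000e-03 1.414e+00] F [-0.7  0.3 -0.9] w 0.499 g 0.0 t 16.3
-> [0.4405 0.1225 0.17  ] shift [ 0.504 -0.656  0.18 ] x 1 turn [0.001 0.    0.   ] rows 3
-> [0.4405 0.1225 0.011 ] shift [ 0.    -0.     0.795] x 1 turn [0. 0. 0.] rows 3
```

```bash
python3 -m jog '[[-0.3,0.25,-0.33,0,0,0,0],[-0.3,0.504,-0.656,0.1,0,0,0],[-0.3,0.504,-0.656,0.18,0,0,0],[-0.3,0.504,-0.656,0.18,0,0,0],[-0.3,0.504,-0.656,0.18,0,0,0]]'
python3 - <<'E'
from m import *
s=snapshot("wrist");C=cloud(s)
print("pucks");blobs(C,.024,.036,(.36,.49,-.15,.25),50)
E
python3 go.py .4405 .1225 .011 1.414
```

```text
clock: 16.92
position: [0.4403, 0.1218, 0.1692]
orientation: [-3.141, 0.001, 1.414]
contact_force: [-0.7, 0.2, 1.2]
width: 0.651
gripper_force: 0.0
pucks
[ 252  165   43   43 1383] mean [0.4405 0.1261 0.0297] rect [440.3 125.4] [33.4 33. ] 18.9 zmed 0.0298
[ 262  264   39   38 1138] mean [0.4337 0.0394 0.0296] rect [433.6  38.1] [33.1 33.4] 2.5 zmed 0.0298
[261 363  36  33 917] mean [ 0.416  -0.0618  0.0293] rect [415.8 -62.8] [33.  32.3] 1.5 zmed 0.0296
at [0.4409 0.1216 0.1697] [-3.141 -0.     1.413] F [ 0.7 -0.5  0.8] w 0.651 g 0.0 t 16.975
-> [0.4405 0.1225 0.011 ] shift [ 0.004 -0.002  0.793] x 1 turn [-0.    -0.    -0.001] rows 3
```

```bash
python3 -m jog '[[-0.3,0.02,-0.004,0.4,0,0,0],[-0.3,0.02,-0.004,0.7,0,0,0],[-0.3,0.02,-0.004,0.8,0,0,0],[-0.3,0.02,-0.004,0.8,0,0,0],[1,0.02,-0.004,0.8,0,0,0],[1,0.02,-0.004,0.8,0,0,0],[1,0.02,-0.004,0.8,0,0,0],[1,0.02,-0.004,0.8,0,0,0]]' 60
python3 -m jog '[[1,0,0,-0.2,0,0,0],[1,0,0,-0.5,0,0,0],[1,0,0,-0.8,0,0,0],[1,0,0,-0.8,0,0,0]]'
python3 go.py .5925 .247 .17 1.414 .5925 .247 .069 1.414
```

```text
clock: 17.98
position: [0.4423, 0.1267, 0.0118]
orientation: [3.137, -0.0, 1.414]
contact_force: [-0.6, 0.4, 7.2]
width: 0.363
gripper_force: 60.0
clock: 18.48
position: [0.4437, 0.1273, 0.1747]
orientation: [3.13, 0.001, 1.414]
contact_force: [0.1, -0.0, -2.7]
width: 0.363
gripper_force: 60.4
at [0.4437 0.1273 0.1747] [3.130e+00 1.000e-03 1.414e+00] F [ 0.1 -0.  -2.7] w 0.363 g 60.4 t 18.475
-> [0.5925 0.247  0.17  ] shift [0.707 0.641 0.03 ] x 1 turn [ 0.007  0.001 -0.   ] rows 4
-> [0.5925 0.247  0.069 ] shift [ 0.    -0.     0.505] x 1 turn [0. 0. 0.] rows 2
```

```bash
python3 -m jog '[[1,0.2,0.2,0,0,0,0],[1,0.5,0.45,0,0,0,0],[1,0.707,0.641,0,0,0,0],[1,0.707,0.641,0.02,0,0,0],[1,0.707,0.641,0.02,0,0,0]]'
python3 - <<'E'
from m import *
s=snapshot("wrist");C=cloud(s)
print("floor");blobs(C,.052,.062,(.52,.67,.18,.32),100)
print("rim");blobs(C,.064,.075,(.52,.67,.18,.32),20)
E
python3 go.py .5925 .247 .0705 1.414
```

```text
clock: 19.1
position: [0.5877, 0.2467, 0.1637]
orientation: [-3.138, 0.001, 1.416]
contact_force: [-0.6, -0.2, -2.3]
width: 0.362
gripper_force: 60.3
floor
[214 135 138   2 211] mean [0.6063 0.2923 0.0583] rect [600.5 293.2] [ 0.4 91.2] 80.9 zmed 0.0576
[  218   142   130   119 13136] mean [0.5943 0.2515 0.0574] rect [592.9 246.5] [85.7 86.5] 80.8 zmed 0.0573
rim
[ 211  136  144  133 2326] mean [0.5987 0.262  0.0687] rect [593.  247.4] [93.3 92.2] 80.8 zmed 0.069
at [0.5877 0.2458 0.1646] [-3.140e+00  2.000e-03  1.415e+00] F [-0.4 -0.1 -1.6] w 0.358 g 60.3 t 19.15
-> [0.5925 0.247  0.0705] shift [0.011 0.024 0.471] x 1 turn [-0.001  0.001  0.001] rows 2
```

```bash
cat > pan.py <<'E'
from m import *
C=cloud(snapshot("wrist"))
print("rim");blobs(C,.036,.078,(.52,.67,.18,.32),200)
print("puck");blobs(C,.058,.095,(.55,.64,.205,.29),300)
E
python3 -m jog '[[1,0.011,0.024,0.25,0,0,0],[1,0.011,0.024,0.42,0,0,0],[1,0.011,0.024,0.465,0,0,0],[1,0.011,0.024,0.472,0,0,0],[1,0.011,0.024,0.472,0,0,0],[0,0.011,0.024,0.472,0,0,0],[0,0.011,0.024,0.472,0,0,0],[0,0.011,0.024,0.472,0,0,0]]'
python3 -m jog '[[0,0,0,-0.2,0,0,0],[0,0,0,-0.5,0,0,0],[0,0,0,-0.5,0,0,0],[0,0,0,-0.5,0,0,0],[0,0,0,-0.5,0,0,0],[0,0,0,-0.5,0,0,0],[0,0,0,-0.5,0,0,0],[0,0,0,-0.5,0,0,0]]'
python3 -m jog '[[0,0,0,0,0,0,0],[0,0,0,0,0,0,0],[0,0,0,0,0,0,0],[0,0,0,0,0,0,0],[0,0,0,0,0,0,0],[0,0,0,0,0,0,0],[0,0,0,0,0,0,0],[0,0,0,0,0,0,0]]'
python3 pan.py
```

```text
clock: 20.15
position: [0.5943, 0.248, 0.072]
orientation: [3.141, -0.0, 1.414]
contact_force: [0.3, -0.4, -0.2]
width: 0.501
gripper_force: 0.0
clock: 21.15
position: [0.5939, 0.2478, 0.1712]
orientation: [-3.141, 0.0, 1.414]
contact_force: [0.0, 0.2, 0.1]
width: 0.499
gripper_force: 0.0
clock: 22.15
position: [0.594, 0.2477, 0.1715]
orientation: [3.142, 0.0, 1.414]
contact_force: [-0.6, -0.2, 0.4]
width: 0.501
gripper_force: 0.0
rim
[ 210  134  126  118 2682] mean [0.5924 0.2455 0.0428] rect [593.1 247.5] [93.1 92.4] 80.9 zmed 0.0438
[ 251  174   47   52 1920] mean [0.5943 0.249  0.0602] rect [594.2 246.8] [33.2 33.2] 80.1 zmed 0.0621
puck
[ 251  181   47   45 1656] mean [0.594  0.2473 0.0622] rect [594.2 246.8] [33.2 33.2] 80.1 zmed 0.0623
```

Puck A is heavier: its pan is fully down (rim at 44 mm). I'll regrasp it and take it to the carriage tray.

```bash
python3 -m jog '[[0,0,-0.003,0.3,0,0,0],[0,0,-0.003,0.56,0,0,0],[0,0,-0.003,0.637,0,0,0],[0,0,-0.003,0.637,0,0,0],[1,0,-0.003,0.637,0,0,0],[1,0,-0.003,0.637,0,0,0],[1,0,-0.003,0.637,0,0,0],[1,0,-0.003,0.637,0,0,0]]'
python3 -m jog '[[1,0,0,-0.2,0,0,0],[1,0,0,-0.4,0,0,0],[1,0,0,-0.7,0,0,0],[1,0,0,-0.7,0,0,0]]'
python3 go.py .521 -.235 .17 1.414 .521 -.235 .1 1.625
```

```text
clock: 23.2
position: [0.5947, 0.2489, 0.0463]
orientation: [3.138, -0.002, 1.414]
contact_force: [-0.2, 0.0, 6.4]
width: 0.355
gripper_force: 59.7
clock: 23.7
position: [0.5957, 0.2499, 0.1897]
orientation: [3.133, -0.005, 1.414]
contact_force: [-0.3, -1.3, -2.3]
width: 0.355
gripper_force: 60.2
at [0.5957 0.2499 0.1897] [ 3.133 -0.005  1.414] F [-0.3 -1.3 -2.3] w 0.355 g 60.2 t 23.7
-> [ 0.521 -0.235  0.17 ] shift [-0.818  0.003  0.029] x 3 turn [ 0.005 -0.003  0.   ] rows 8
-> [ 0.521 -0.235  0.1  ] shift [ 0.   -0.    0.35] x 1 turn [ 0.     0.    -0.141] rows 2
```

```bash
python3 -m jog '[[1,-0.2,0,0,0,0,0],[1,-0.5,0,0,0,0,0],[1,-0.818,0,0,0,0,0],[1,-0.818,0,0,0,0,0]]'
python3 -m jog '[[1,-0.3,0,0,0,0,0],[1,-0.6,0,0,0,0,0],[1,-0.818,0,0,0,0,0]]'
python3 -m jog '[[1,-0.3,0,0,0,0,0],[1,-0.6,0,0,0,0,-0.141],[1,-0.818,0,0,0,0,-0.141],[1,-0.818,0,0,0,0,-0.141],[1,-0.818,0,0,0,0,-0.141]]'
python3 - <<'E'
from m import *
C=cloud(snapshot("wrist"))
print("rim");blobs(C,.0235,.032,(.45,.65,-.35,-.17),50)
print("floor");blobs(C,.015,.021,(.45,.65,-.35,-.17),200)
E
python3 go.py .521 -.235 .034 1.625
```

```text
clock: 24.2
position: [0.5677, 0.0769, 0.182]
orientation: [-3.14, 0.006, 1.402]
contact_force: [0.5, 0.5, -2.4]
width: 0.36
gripper_force: 60.2
clock: 24.58
position: [0.5413, -0.0781, 0.1831]
orientation: [-3.14, 0.001, 1.412]
contact_force: [0.9, 0.0, -1.6]
width: 0.361
gripper_force: 60.1
clock: 25.2
position: [0.5168, -0.2356, 0.1834]
orientation: [-3.141, -0.002, 1.626]
contact_force: [0.1, 0.6, -1.8]
width: 0.36
gripper_force: 60.1
rim
[ 224  135  172  140 3166] mean [ 0.5545 -0.2346  0.0274] rect [ 547.1 -253.9] [138.2 124.9] 3.5 zmed 0.0276
[394 270  25  20 157] mean [ 0.6376 -0.313   0.0279] rect [ 637.5 -313.7] [24.7 11.9] 49.3 zmed 0.0279
floor
[ 279  106  114   29 1726] mean [ 0.5437 -0.1812  0.0176] rect [ 564.7 -179.5] [93.1 22.5] 3.0 zmed 0.0176
[  232   142   155   125 16319] mean [ 0.5504 -0.2464  0.018 ] rect [ 547.2 -255. ] [128.6 114. ] 3.2 zmed 0.018
at [ 0.5172 -0.235   0.1837] [-3.141e+00 -1.000e-03  1.628e+00] F [-0.1  0.5 -1.3] w 0.357 g 60.1 t 25.25
-> [ 0.521 -0.235  0.034] shift [-0.002  0.019  0.748] x 1 turn [-0.    -0.001  0.002] rows 3
```

```bash
python3 -m jog '[[1,0,0.019,0.3,0,0,0],[1,0,0.019,0.6,0,0,0],[1,0,0.019,0.73,0,0,0],[1,0,0.019,0.755,0,0,0],[1,0,0.019,0.755,0,0,0],[0.1,0,0.019,0.755,0,0,0],[0.1,0,0.019,0.755,0,0,0],[0.1,0,0.019,0.755,0,0,0]]'
python3 -m jog '[[0.1,0,0,-0.2,0,0,0],[0.1,0,0,-0.5,0,0,0],[0.1,0,0,-0.75,0,0,0],[0.1,0,0,-0.75,0,0,0]]'
python3 - <<'E'
from m import *
C=cloud(snapshot("wrist"))
print("puck");blobs(C,.04,.055,(.47,.61,-.31,-.19),50)
C=cloud(snapshot("top"))
print("pucks");blobs(C,.02,.04,(.36,.49,-.15,.25))
print("handle");blobs(C,.075,.1,(.45,.65,-.32,-.06),5)
E
python3 go.py .4336 .0385 .17 1.625
```

```text
clock: 26.25
position: [0.5212, -0.2372, 0.0339]
orientation: [3.141, 0.001, 1.625]
contact_force: [0.2, 0.1, -0.1]
width: 0.447
gripper_force: 0.0
clock: 26.75
position: [0.5235, -0.2374, 0.1878]
orientation: [3.135, 0.005, 1.626]
contact_force: [0.2, 1.0, 0.5]
width: 0.45
gripper_force: 0.0
puck
[ 249  170   42   42 1387] mean [ 0.5213 -0.2376  0.0476] rect [ 521.3 -238.4] [33.  33.3] 3.8 zmed 0.0478
pucks
[245 258  14  14 149] mean [0.4312 0.0356 0.0295] rect [430.5  34.7] [31.7 31.6] 2.4 zmed 0.0294
[287 266  13  14 150] mean [ 0.4137 -0.067   0.0297] rect [413.9 -67.1] [31.5 29.5] 1.3 zmed 0.0296
handle
[332 217   8   7  46] mean [ 0.5391 -0.1613  0.0839] rect [ 539.1 -162.2] [14.6 16.7] 1.2 zmed 0.084
at [ 0.5207 -0.2371  0.1834] [3.141e+00 1.000e-03 1.625e+00] F [-0.3 -0.6 -1.1] w 0.453 g 0.0 t 26.85
-> [0.4336 0.0385 0.17  ] shift [ 0.7   -0.18   0.033] x 2 turn [0.    0.001 0.   ] rows 5
```

```bash
python3 go.py .416 -.0625 .17 1.414
python3 -m jog '[[-0.3,0.85,-0.4,0,0,0,0.141],[-0.3,0.9,-0.475,0.06,0,0,0.141],[-0.3,0.9,-0.475,0.06,0,0,0.141],[-0.3,0.9,-0.475,0.06,0,0,0.141],[-0.3,0.9,-0.475,0.06,0,0,0.141],[-0.3,0.9,-0.475,0.06,0,0,0.141]]'
python3 - <<'E'
from m import *
s=snapshot("wrist");C=cloud(s)
print("pucks");blobs(C,.024,.036,(.36,.49,-.15,.25),50)
E
python3 go.py .416 -.0625 .012 1.414
```

```text
at [ 0.5207 -0.2371  0.1834] [3.141e+00 1.000e-03 1.625e+00] F [-0.3 -0.6 -1.1] w 0.453 g 0.0 t 26.85
-> [ 0.416  -0.0625  0.17  ] shift [ 0.9   -0.475  0.066] x 1 turn [0.    0.001 0.141] rows 4
clock: 27.6
position: [0.416, -0.0631, 0.1708]
orientation: [-3.141, -0.001, 1.413]
contact_force: [-0.4, 0.1, -0.7]
width: 0.65
gripper_force: 0.0
pucks
[ 253   27   47   51 1835] mean [0.4336 0.0381 0.0297] rect [433.6  37.8] [32.9 32.7] 1.9 zmed 0.0297
[ 253  172   42   41 1350] mean [ 0.4159 -0.0641  0.0297] rect [415.8 -64.6] [32.9 33. ] 80.0 zmed 0.0298
at [ 0.4162 -0.063   0.1709] [-3.141e+00 -2.000e-03  1.413e+00] F [-0.3  1.   0.9] w 0.653 g 0.0 t 27.65
-> [ 0.416  -0.0625  0.012 ] shift [ 0.    -0.001  0.794] x 1 turn [-0.    -0.002 -0.001] rows 3
```

```bash
python3 -m jog '[[-0.3,-0.008,-0.002,0.4,0,0,0],[-0.3,-0.008,-0.002,0.7,0,0,0],[-0.3,-0.008,-0.002,0.8,0,0,0],[-0.3,-0.008,-0.002,0.8,0,0,0],[1,-0.008,-0.002,0.8,0,0,0],[1,-0.008,-0.002,0.8,0,0,0],[1,-0.008,-0.002,0.8,0,0,0],[1,-0.008,-0.002,0.8,0,0,0]]' 60
python3 -m jog '[[1,0,0,-0.2,0,0,0],[1,0,0,-0.5,0,0,0],[1,0,0,-0.8,0,0,0],[1,0,0,-0.8,0,0,0]]'
python3 go.py .5925 .247 .17 1.414
```

```text
clock: 28.65
position: [0.4172, -0.0651, 0.0131]
orientation: [3.138, 0.003, 1.413]
contact_force: [-0.4, 0.3, 7.8]
width: 0.358
gripper_force: 60.0
clock: 29.15
position: [0.4176, -0.0651, 0.1745]
orientation: [3.136, 0.005, 1.412]
contact_force: [-0.9, -0.6, -2.5]
width: 0.359
gripper_force: 60.4
at [ 0.4176 -0.0651  0.1745] [3.136 0.005 1.412] F [-0.9 -0.6 -2.5] w 0.359 g 60.4 t 29.15
-> [0.5925 0.247  0.17  ] shift [0.84  0.308 0.009] x 2 turn [ 0.004  0.003 -0.001] rows 6
```

```bash
python3 -m jog '[[1,0.3,0.1,0,0,0,0],[1,0.6,0.22,0,0,0,0],[1,0.84,0.308,0,0,0,0],[1,0.84,0.308,0,0,0,0]]'
python3 -m jog '[[1,0.3,0.1,0,0,0,0],[1,0.6,0.22,0,0,0,0],[1,0.84,0.308,0,0,0,0],[1,0.84,0.308,0,0,0,0],[1,0.84,0.308,0,0,0,0]]'
python3 go.py .593 .247 .0715 1.414
```

```text
clock: 29.65
position: [0.5035, 0.0937, 0.1712]
orientation: [3.141, -0.001, 1.414]
contact_force: [1.3, -0.1, -1.1]
width: 0.356
gripper_force: 60.4
clock: 30.28
position: [0.5894, 0.2486, 0.1717]
orientation: [3.14, 0.001, 1.415]
contact_force: [0.7, -0.6, -1.2]
width: 0.362
gripper_force: 60.3
at [0.5894 0.2486 0.1717] [3.140e+00 1.000e-03 1.415e+00] F [ 0.7 -0.6 -1.2] w 0.362 g 60.3 t 30.275
-> [0.593  0.247  0.0715] shift [-0.004  0.018  0.501] x 1 turn [0.001 0.001 0.   ] rows 2
```

```bash
python3 -m jog '[[1,-0.006,0.015,0.25,0,0,0],[1,-0.006,0.015,0.44,0,0,0],[1,-0.006,0.015,0.49,0,0,0],[1,-0.006,0.015,0.5,0,0,0],[1,-0.006,0.015,0.5,0,0,0],[0,-0.006,0.015,0.5,0,0,0],[0,-0.006,0.015,0.5,0,0,0],[0,-0.006,0.015,0.5,0,0,0]]'
python3 -m jog '[[0,0,0,-0.2,0,0,0],[0,0,0,-0.5,0,0,0],[0,0,0,-0.5,0,0,0],[0,0,0,-0.5,0,0,0],[0,0,0,-0.5,0,0,0],[0,0,0,-0.5,0,0,0],[0,0,0,-0.5,0,0,0],[0,0,0,-0.5,0,0,0]]'
python3 -m jog '[[0,0,0,0,0,0,0],[0,0,0,0,0,0,0],[0,0,0,0,0,0,0],[0,0,0,0,0,0,0],[0,0,0,0,0,0,0],[0,0,0,0,0,0,0],[0,0,0,0,0,0,0],[0,0,0,0,0,0,0]]'
python3 pan.py; python3 go.py
```

```text
clock: 31.28
position: [0.5924, 0.2476, 0.0716]
orientation: [3.141, -0.0, 1.414]
contact_force: [0.0, 0.0, 0.5]
width: 0.5
gripper_force: 0.0
clock: 32.28
position: [0.592, 0.2473, 0.1707]
orientation: [-3.141, 0.0, 1.414]
contact_force: [0.6, -0.1, 0.1]
width: 0.498
gripper_force: 0.0
clock: 33.28
position: [0.5921, 0.2473, 0.1711]
orientation: [-3.142, 0.0, 1.414]
contact_force: [-0.8, -0.2, -0.6]
width: 0.5
gripper_force: 0.0
rim
[  206   136   139   133 14941] mean [0.5935 0.2496 0.0598] rect [591.6 238.4] [111.6  92.2] 81.0 zmed 0.0576
puck
[207 151  13  57 354] mean [0.5529 0.2728 0.0663] rect [553.4 270.2] [39.8  6.3] 81.6 zmed 0.0684
[329 162  13  91 579] mean [0.6354 0.2357 0.0667] rect [635.4 237. ] [64.8  5.5] 81.4 zmed 0.0687
[ 246  177   56   63 2426] mean [0.5927 0.2496 0.084 ] rect [592. 241.] [44.3 42.1] 50.5 zmed 0.0871
[225 253  50  13 451] mean [0.566  0.2076 0.0653] rect [567.9 207.3] [ 4.9 36.2] 84.0 zmed 0.0662
at [0.5922 0.2473 0.1711] [3.142 0.    1.414] F [-0.4 -0.2 -0.7] w 0.499 g 0.0 t 33.325
```

Puck C is lighter: its pan stays up (floor 57.5 mm), so it goes to the reject tray.

```bash
python3 -m jog '[[0,0,0,0.2,0,0,0],[0,0,0,0.42,0,0,0],[0,0,0,0.5,0,0,0],[0,0,0,0.5,0,0,0],[1,0,0,0.5,0,0,0],[1,0,0,0.5,0,0,0],[1,0,0,0.5,0,0,0],[1,0,0,0.5,0,0,0]]'
python3 -m jog '[[1,0,0,-0.2,0,0,0],[1,0,0,-0.4,0,0,0],[1,0,0,-0.5,0,0,0],[1,0,0,-0.5,0,0,0]]'
python3 go.py .42 .275 .17 1.53 .42 .275 .017 1.53
```

```text
clock: 34.33
position: [0.5926, 0.2476, 0.0717]
orientation: [3.14, -0.001, 1.414]
contact_force: [0.1, 0.0, -0.8]
width: 0.36
gripper_force: 59.4
clock: 34.83
position: [0.5927, 0.2475, 0.172]
orientation: [3.14, -0.001, 1.414]
contact_force: [0.1, -0.5, -1.6]
width: 0.359
gripper_force: 59.6
at [0.5927 0.2475 0.172 ] [ 3.140e+00 -1.000e-03  1.414e+00] F [ 0.1 -0.5 -1.6] w 0.359 g 59.6 t 34.825
-> [0.42  0.275 0.17 ] shift [ 0.001 -0.874  0.008] x 1 turn [ 0.001 -0.    -0.077] rows 3
-> [0.42  0.275 0.017] shift [ 0.    -0.     0.765] x 1 turn [0. 0. 0.] rows 3
```

```bash
python3 -m jog '[[1,0,-0.25,0,0,0,0],[1,0,-0.55,0,0,0,0],[1,0,-0.874,0,0,0,-0.077],[1,0,-0.874,0,0,0,-0.077],[1,0,-0.874,0,0,0,-0.077]]'
python3 - <<'E'
from m import *
C=cloud(snapshot("wrist"))
print("tray");blobs(C,.0025,.013,(.31,.5,.15,.45),200)
print("floor");blobs(C,.0025,.0065,(.31,.5,.15,.45),200)
E
python3 go.py .42 .275 .018 1.53
```

```text
clock: 35.45
position: [0.4196, 0.2732, 0.1701]
orientation: [-3.142, 0.002, 1.529]
contact_force: [1.1, -1.7, -1.1]
width: 0.357
gripper_force: 59.9
tray
[  150    14   188   229 36536] mean [0.3964 0.321  0.0044] rect [396.6 312.5] [180.6 140.3] 86.1 zmed 0.0039
floor
[  156    20   176   219 32413] mean [0.3965 0.3196 0.0038] rect [396.3 312.2] [174.2 132.9] 86.0 zmed 0.0038
at [0.4204 0.2734 0.1704] [-3.141e+00  1.000e-03  1.528e+00] F [ 0.6  0.3 -1.3] w 0.357 g 59.9 t 35.5
-> [0.42  0.275 0.018] shift [ 0.008 -0.002  0.762] x 1 turn [-0.     0.    -0.002] rows 3
```

```bash
python3 -m jog '[[1,0.008,0,0.3,0,0,0],[1,0.008,0,0.6,0,0,0],[1,0.008,0,0.74,0,0,0],[1,0.008,0,0.76,0,0,0],[1,0.008,0,0.76,0,0,0],[0.1,0.008,0,0.76,0,0,0],[0.1,0.008,0,0.76,0,0,0],[0.1,0.008,0,0.76,0,0,0]]'
python3 -m jog '[[0.1,0,0,-0.2,0,0,0],[0.1,0,0,-0.5,0,0,0],[0.1,0,0,-0.75,0,0,0],[0.1,0,0,-0.75,0,0,0]]'
python3 - <<'E'
from m import *
C=cloud(snapshot("wrist"))
print("puck");blobs(C,.026,.045,(.34,.48,.2,.4),50)
C=cloud(snapshot("top"))
print("pucks");blobs(C,.02,.04,(.36,.49,-.15,.25))
E
python3 go.py .4336 .038 .17 1.414
```

```text
clock: 36.5
position: [0.42, 0.2761, 0.0194]
orientation: [3.141, -0.0, 1.529]
contact_force: [-0.4, 0.5, -0.3]
width: 0.453
gripper_force: 0.0
clock: 37.0
position: [0.4218, 0.2777, 0.1728]
orientation: [3.134, -0.002, 1.529]
contact_force: [0.3, -0.1, -0.1]
width: 0.453
gripper_force: 0.0
puck
[ 248  174   43   42 1384] mean [0.4193 0.2754 0.0336] rect [419.2 274.7] [32.9 33.5] 7.5 zmed 0.0338
pucks
[245 258  14  14 153] mean [0.4312 0.0354 0.0292] rect [430.5  34.7] [31.6 31.9] 1.8 zmed 0.0294
at [0.4198 0.2756 0.169 ] [3.140e+00 1.000e-03 1.529e+00] F [-1.  -0.6 -0.8] w 0.45 g 0.0 t 37.1
-> [0.4336 0.038  0.17  ] shift [-0.592  0.059 -0.002] x 2 turn [0.001 0.001 0.077] rows 4
```

```bash
python3 -m jog '[[-0.3,-0.3,0.03,0,0,0,0],[-0.3,-0.592,0.059,0,0,0,0],[-0.3,-0.592,0.059,0,0,0,0]]'
python3 -m jog '[[-0.3,-0.3,0.03,0,0,0,0.077],[-0.3,-0.592,0.059,0,0,0,0.077],[-0.3,-0.592,0.059,0,0,0,0.077],[-0.3,-0.592,0.059,0,0,0,0.077]]'
python3 - <<'E'
from m import *
s=snapshot("wrist");C=cloud(s)
print("pucks");blobs(C,.024,.036,(.36,.49,-.15,.25),50)
E
python3 go.py .4336 .038 .011 1.414
```

```text
clock: 37.48
position: [0.427, 0.1488, 0.1676]
orientation: [-3.141, 0.008, 1.515]
contact_force: [0.0, -0.2, -0.0]
width: 0.648
gripper_force: 0.0
clock: 37.98
position: [0.4328, 0.0397, 0.1682]
orientation: [-3.139, -0.001, 1.415]
contact_force: [-0.4, 0.5, 1.0]
width: 0.649
gripper_force: 0.0
pucks
[ 255  172   42   43 1374] mean [0.4337 0.0386 0.0297] rect [433.7  38.1] [33.2 33. ] 57.4 zmed 0.0298
at [0.4329 0.0404 0.1684] [-3.140e+00 -1.000e-03  1.417e+00] F [-0.7 -0.2 -0.6] w 0.65 g 0.0 t 38.025
-> [0.4336 0.038  0.011 ] shift [-0.012  0.007  0.787] x 1 turn [-0.001 -0.001  0.002] rows 3
```

```bash
python3 -m jog '[[-0.3,-0.01,0.003,0.4,0,0,0],[-0.3,-0.01,0.003,0.7,0,0,0],[-0.3,-0.01,0.003,0.787,0,0,0],[-0.3,-0.01,0.003,0.787,0,0,0],[1,-0.01,0.003,0.787,0,0,0],[1,-0.01,0.003,0.787,0,0,0],[1,-0.01,0.003,0.787,0,0,0],[1,-0.01,0.003,0.787,0,0,0]]' 60
python3 -m jog '[[1,0,0,-0.2,0,0,0],[1,0,0,-0.5,0,0,0],[1,0,0,-0.8,0,0,0],[1,0,0,-0.8,0,0,0]]'
python3 go.py .593 .247 .17 1.414
```

```text
clock: 39.02
position: [0.4355, 0.037, 0.0137]
orientation: [3.138, 0.0, 1.414]
contact_force: [-1.7, 2.3, 8.1]
width: 0.36
gripper_force: 59.8
clock: 39.52
position: [0.4364, 0.035, 0.1755]
orientation: [3.131, 0.015, 1.412]
contact_force: [-0.2, 0.1, -1.7]
width: 0.362
gripper_force: 60.3
at [0.4364 0.035  0.1755] [3.131 0.015 1.412] F [-0.2  0.1 -1.7] w 0.362 g 60.3 t 39.525
-> [0.593 0.247 0.17 ] shift [0.585 0.303 0.008] x 2 turn [ 0.007  0.01  -0.001] rows 5
```

```bash
python3 -m jog '[[1,0.3,0.15,0,0,0,0],[1,0.585,0.303,0,0,0,0],[1,0.585,0.303,0,0,0,0]]'
python3 -m jog '[[1,0.3,0.15,0,0,0,0],[1,0.585,0.303,0,0,0,0],[1,0.585,0.303,0,0,0,0],[1,0.585,0.303,0,0,0,0]]'
python3 go.py .593 .247 .0715 1.414
```

```text
clock: 39.9
position: [0.5138, 0.1422, 0.1724]
orientation: [3.139, 0.001, 1.411]
contact_force: [-0.4, -1.5, 0.1]
width: 0.36
gripper_force: 60.2
clock: 40.4
position: [0.5898, 0.2491, 0.1723]
orientation: [3.141, 0.0, 1.415]
contact_force: [-0.3, -0.7, -1.5]
width: 0.357
gripper_force: 60.3
at [0.5898 0.2491 0.1723] [3.141 0.    1.415] F [-0.3 -0.7 -1.5] w 0.357 g 60.3 t 40.4
-> [0.593  0.247  0.0715] shift [-0.008  0.017  0.504] x 1 turn [0.    0.    0.001] rows 2
```

```bash
python3 -m jog '[[1,-0.008,0.015,0.25,0,0,0],[1,-0.008,0.015,0.44,0,0,0],[1,-0.008,0.015,0.49,0,0,0],[1,-0.008,0.015,0.503,0,0,0],[1,-0.008,0.015,0.503,0,0,0],[0,-0.008,0.015,0.503,0,0,0],[0,-0.008,0.015,0.503,0,0,0],[0,-0.008,0.015,0.503,0,0,0]]'
python3 -m jog '[[0,0,0,-0.2,0,0,0],[0,0,0,-0.5,0,0,0],[0,0,0,-0.5,0,0,0],[0,0,0,-0.5,0,0,0],[0,0,0,-0.5,0,0,0],[0,0,0,-0.5,0,0,0],[0,0,0,-0.5,0,0,0],[0,0,0,-0.5,0,0,0]]'
python3 -m jog '[[0,0,0,0,0,0,0],[0,0,0,0,0,0,0],[0,0,0,0,0,0,0],[0,0,0,0,0,0,0],[0,0,0,0,0,0,0],[0,0,0,0,0,0,0],[0,0,0,0,0,0,0],[0,0,0,0,0,0,0]]'
python3 pan.py; python3 go.py
```

```text
clock: 41.4
position: [0.5928, 0.247, 0.0716]
orientation: [3.141, -0.0, 1.415]
contact_force: [0.1, 0.0, 0.3]
width: 0.504
gripper_force: 0.0
clock: 42.4
position: [0.5925, 0.2467, 0.1708]
orientation: [-3.141, 0.0, 1.414]
contact_force: [-0.3, 0.9, 0.3]
width: 0.503
gripper_force: 0.0
clock: 43.4
position: [0.5926, 0.2467, 0.1711]
orientation: [3.142, 0.0, 1.414]
contact_force: [0.1, -0.3, 0.2]
width: 0.5
gripper_force: 0.0
rim
[ 211  132  127  119 2833] mean [0.593  0.247  0.0428] rect [593.  247.3] [93.4 92.2] 81.0 zmed 0.0438
[ 251  172   47   52 1927] mean [0.5932 0.2496 0.0602] rect [592.8 247.4] [33.1 33.1] 84.8 zmed 0.0621
puck
[ 251  178   47   46 1670] mean [0.593  0.2479 0.0622] rect [593.  247.5] [33.  33.1] 81.0 zmed 0.0622
at [0.5926 0.2467 0.1711] [-3.142  0.     1.414] F [-0.7  0.4  0.2] w 0.502 g 0.0 t 43.45
```

Puck B is heavier, so it goes to the carriage tray.

```bash
python3 -m jog '[[0,0.003,0,0.3,0,0,0],[0,0.003,0,0.56,0,0,0],[0,0.003,0,0.635,0,0,0],[0,0.003,0,0.635,0,0,0],[1,0.003,0,0.635,0,0,0],[1,0.003,0,0.635,0,0,0],[1,0.003,0,0.635,0,0,0],[1,0.003,0,0.635,0,0,0]]'
python3 -m jog '[[1,0,0,-0.2,0,0,0],[1,0,0,-0.4,0,0,0],[1,0,0,-0.7,0,0,0],[1,0,0,-0.7,0,0,0]]'
python3 go.py .573 -.2725 .17 1.414
```

```text
clock: 44.45
position: [0.5939, 0.2484, 0.0463]
orientation: [3.139, -0.002, 1.414]
contact_force: [-0.8, -0.3, 6.4]
width: 0.362
gripper_force: 59.7
clock: 44.95
position: [0.5949, 0.2494, 0.1897]
orientation: [3.134, -0.005, 1.414]
contact_force: [-0.0, -0.3, -2.3]
width: 0.358
gripper_force: 60.0
at [0.5949 0.2494 0.1897] [ 3.134 -0.005  1.414] F [-0.  -0.3 -2.3] w 0.358 g 60.0 t 44.95
-> [ 0.573  -0.2725  0.17  ] shift [-0.865  0.099  0.029] x 3 turn [ 0.005 -0.003  0.   ] rows 9
```

```bash
python3 -m jog '[[1,-0.2,0.02,0,0,0,0],[1,-0.5,0.06,0,0,0,0],[1,-0.865,0.099,0,0,0,0],[1,-0.865,0.099,0,0,0,0]]'
python3 -m jog '[[1,-0.3,0.03,0,0,0,0],[1,-0.6,0.06,0,0,0,0],[1,-0.865,0.099,0,0,0,0]]'
python3 -m jog '[[1,-0.3,0.03,0,0,0,0],[1,-0.6,0.06,0,0,0,-0.141],[1,-0.865,0.099,0,0,0,-0.141],[1,-0.865,0.099,0,0,0,-0.141],[1,-0.865,0.099,0,0,0,-0.141]]'
python3 go.py .573 -.2725 .0335 1.625
```

```text
clock: 45.45
position: [0.5853, 0.0653, 0.1822]
orientation: [-3.14, 0.005, 1.404]
contact_force: [-0.5, 0.0, -2.4]
width: 0.361
gripper_force: 60.0
clock: 45.82
position: [0.5771, -0.1026, 0.1832]
orientation: [-3.141, 0.001, 1.414]
contact_force: [0.8, 0.2, -1.3]
width: 0.36
gripper_force: 60.0
clock: 46.45
position: [0.5704, -0.2733, 0.1833]
orientation: [-3.141, -0.002, 1.626]
contact_force: [0.0, 1.2, -1.5]
width: 0.356
gripper_force: 60.0
at [ 0.5704 -0.2733  0.1833] [-3.141e+00 -2.000e-03  1.626e+00] F [ 0.   1.2 -1.5] w 0.356 g 60.0 t 46.45
-> [ 0.573  -0.2725  0.0335] shift [0.002 0.014 0.749] x 1 turn [-0.    -0.001  0.001] rows 3
```

```bash
python3 -m jog '[[1,0.002,0.014,0.3,0,0,0],[1,0.002,0.014,0.6,0,0,0],[1,0.002,0.014,0.73,0,0,0],[1,0.002,0.014,0.753,0,0,0],[1,0.002,0.014,0.753,0,0,0],[0.1,0.002,0.014,0.753,0,0,0],[0.1,0.002,0.014,0.753,0,0,0],[0.1,0.002,0.014,0.753,0,0,0]]'
python3 -m jog '[[0.1,0,0,-0.2,0,0,0],[0.1,0,0,-0.5,0,0,0],[0.1,0,0,-0.75,0,0,0],[0.1,0,0,-0.75,0,0,0]]'
python3 - <<'E'
from m import *
C=cloud(snapshot("wrist"))
print("puck");blobs(C,.04,.055,(.47,.61,-.31,-.19),50)
C=cloud(snapshot("top"))
print("pucks");blobs(C,.02,.04,(.34,.49,-.15,.35))
E
python3 go.py .554 .001 .18 1.625
```

```text
clock: 47.45
position: [0.5737, -0.2744, 0.0343]
orientation: [3.141, 0.001, 1.626]
contact_force: [-1.1, 0.2, -0.9]
width: 0.451
gripper_force: 0.0
clock: 47.95
position: [0.576, -0.2742, 0.1886]
orientation: [3.134, 0.004, 1.626]
contact_force: [-0.1, 0.2, -0.7]
width: 0.453
gripper_force: 0.0
puck
[ 182  118   45   45 1548] mean [ 0.5219 -0.2373  0.0474] rect [ 521.6 -237.7] [33.  33.1] 17.8 zmed 0.0475
[ 249  168   42   43 1386] mean [ 0.5734 -0.2734  0.0476] rect [ 573.6 -274.4] [33.7 33.1] 70.5 zmed 0.0478
pucks
[137 249  15  14 171] mean [0.444  0.2981 0.0328] rect [444.1 299. ] [31.9 33.4] 2.8 zmed 0.0331
at [ 0.5733 -0.2743  0.1838] [3.141e+00 1.000e-03 1.626e+00] F [ 0.5  0.9 -0.2] w 0.453 g 0.0 t 48.05
-> [0.554 0.001 0.18 ] shift [ 0.69  -0.01   0.009] x 2 turn [0.    0.001 0.   ] rows 5
```

The scene's disturbance knocked the rejected puck C aside, to (.444,.299). It is still flat inside the tray. Next I'll fetch the reference.

```bash
python3 -m jog '[[0,0.3,0,0,0,0,0],[0,0.69,-0.01,0,0,0,0],[0,0.69,-0.01,0,0,0,0]]'
python3 -m jog '[[0,0.3,0,0,0,0,0.14],[0,0.69,-0.01,0,0,0,0.14],[0,0.69,-0.01,0,0,0,0.14],[0,0.69,-0.01,0,0,0,0.14],[0,0.69,-0.01,0,0,0,0.14]]'
python3 - <<'E'
from m import *
C=cloud(snapshot("wrist"))
print("rim/floor");blobs(C,.028,.05,(.48,.63,-.08,.08),200)
print("ref");blobs(C,.06,.074,(.52,.59,-.04,.04),50)
print("knob");blobs(C,.075,.09,(.52,.59,-.04,.04),50)
E
python3 go.py .5548 .0025 .045 1.414
```

```text
clock: 48.42
position: [0.5623, -0.1307, 0.1823]
orientation: [-3.139, -0.001, 1.633]
contact_force: [0.1, -0.3, 0.2]
width: 0.495
gripper_force: 0.0
clock: 49.05
position: [0.5542, -0.0014, 0.1827]
orientation: [-3.141, 0.001, 1.413]
contact_force: [-0.8, -0.2, 1.0]
width: 0.502
gripper_force: 0.0
rim/floor
[  212   128   122   116 12059] mean [0.5536 0.0017 0.0347] rect [5.536e+02 4.000e-01] [93.5 92.2] 80.9 zmed 0.0325
ref
[254 171  41  42 804] mean [0.5555 0.0075 0.0684] rect [555.3   4.1] [29.4 29.1] 80.2 zmed 0.0688
knob
[262 185  25  25 511] mean [0.5552 0.0045 0.0805] rect [555.3   4.2] [17.1 16.9] 81.0 zmed 0.0805
at [ 0.5543 -0.0015  0.1828] [-3.141  0.     1.412] F [ 0.7 -0.5  0.9] w 0.505 g 0.0 t 49.1
-> [0.5548 0.0025 0.045 ] shift [ 0.02  -0.     0.689] x 1 turn [-0.001  0.    -0.001] rows 3
```

```bash
python3 -m jog '[[0,0.029,0,0.3,0,0,0],[0,0.029,0,0.6,0,0,0],[0,0.029,0,0.689,0,0,0],[0,0.029,0,0.689,0,0,0],[1,0.029,0,0.689,0,0,0],[1,0.029,0,0.689,0,0,0],[1,0.029,0,0.689,0,0,0],[1,0.029,0,0.689,0,0,0]]'
python3 -m jog '[[1,0,0,-0.2,0,0,0],[1,0,0,-0.4,0,0,0],[1,0,0,-0.7,0,0,0],[1,0,0,-0.7,0,0,0]]'
python3 go.py .4102 -.270 .18 1.414
```

```text
clock: 50.1
position: [0.5568, 0.0069, 0.0479]
orientation: [3.138, 0.001, 1.415]
contact_force: [-1.3, -1.2, 7.1]
width: 0.325
gripper_force: 59.7
clock: 50.6
position: [0.5581, 0.008, 0.1908]
orientation: [3.132, -0.0, 1.416]
contact_force: [-1.2, -0.2, -1.4]
width: 0.326
gripper_force: 59.9
at [0.5581 0.008  0.1908] [ 3.132 -0.     1.416] F [-1.2 -0.2 -1.4] w 0.326 g 59.9 t 50.6
-> [ 0.4102 -0.27    0.18  ] shift [-0.744 -0.258  0.024] x 2 turn [ 0.006 -0.     0.001] rows 6
```

```bash
python3 -m jog '[[1,-0.25,-0.09,0,0,0,0],[1,-0.5,-0.17,0,0,0,0],[1,-0.744,-0.258,0,0,0,0],[1,-0.744,-0.258,0,0,0,0]]'
python3 -m jog '[[1,-0.25,-0.09,0,0,0,-0.1],[1,-0.5,-0.17,0,0,0,-0.1],[1,-0.744,-0.258,0,0,0,-0.1],[1,-0.744,-0.258,0,0,0,-0.1],[1,-0.744,-0.258,0,0,0,-0.1]]'
python3 go.py .4102 -.270 .02 1.57
```

```text
clock: 51.1
position: [0.478, -0.1384, 0.1845]
orientation: [-3.139, 0.004, 1.405]
contact_force: [-0.4, 1.2, -2.1]
width: 0.327
gripper_force: 59.9
clock: 51.72
position: [0.4076, -0.2697, 0.1854]
orientation: [3.142, -0.001, 1.567]
contact_force: [-0.2, 0.4, -1.6]
width: 0.323
gripper_force: 59.9
at [ 0.4076 -0.2697  0.1854] [ 3.142e+00 -1.000e-03  1.567e+00] F [-0.2  0.4 -1.6] w 0.323 g 59.9 t 51.725
-> [ 0.4102 -0.27    0.02  ] shift [-0.002  0.013  0.827] x 1 turn [ 0.    -0.001 -0.002] rows 3
```

```bash
python3 -m jog '[[1,-0.002,0.013,0.3,0,0,0],[1,-0.002,0.013,0.6,0,0,0],[1,-0.002,0.013,0.78,0,0,0],[1,-0.002,0.013,0.824,0,0,0],[1,-0.002,0.013,0.824,0,0,0],[1,-0.002,0.013,0.824,0,0,0]]'
python3 go.py
```

```text
clock: 52.48
position: [0.4113, -0.2715, 0.0223]
orientation: [3.139, 0.002, 1.567]
contact_force: [0.1, 0.2, -1.1]
width: 0.328
gripper_force: 59.9
at [ 0.4113 -0.2715  0.0223] [3.139e+00 2.000e-03 1.567e+00] F [ 0.1  0.2 -1.1] w 0.328 g 59.9 t 52.475
```

Not touching yet; lower in small steps.

```bash
python3 -m jog '[[1,0,0,0.01,0,0,0],[1,0,0,0.01,0,0,0]]'
python3 -m jog '[[1,0,0,0.005,0,0,0],[1,0,0,0.005,0,0,0]]'
python3 -m jog '[[1,0,0,0.005,0,0,0],[1,0,0,0.005,0,0,0]]'
```

```text
clock: 52.72
position: [0.4104, -0.272, 0.0196]
orientation: [3.14, 0.001, 1.566]
contact_force: [-0.0, -0.7, 0.7]
width: 0.323
gripper_force: 60.1
clock: 52.98
position: [0.4104, -0.2721, 0.0195]
orientation: [3.141, 0.002, 1.566]
contact_force: [-3.3, 1.7, 12.9]
width: 0.327
gripper_force: 61.4
clock: 53.22
position: [0.4105, -0.2721, 0.0194]
orientation: [-3.141, 0.002, 1.566]
contact_force: [-7.1, 3.9, 22.2]
width: 0.322
gripper_force: 62.5
```

Contact. Release and lift.

```bash
python3 -m jog '[[1,0,0,-0.01,0,0,0],[-0.3,0,0,-0.01,0,0,0],[-0.3,0,0,-0.01,0,0,0],[-0.3,0,0,-0.01,0,0,0],[-0.3,0,0,-0.3,0,0,0],[-0.3,0,0,-0.6,0,0,0],[-0.3,0,0,-0.9,0,0,0],[-0.3,0,0,-0.9,0,0,0]]'
python3 - <<'E'
from m import *
C=cloud(snapshot("wrist"))
print("knob");blobs(C,.044,.06,(.35,.445,-.34,-.2),20)
print("pad");blobs(C,.0025,.06,(.35,.445,-.31,-.2),30)
C=cloud(snapshot("top"))
print("handle");blobs(C,.075,.1,(.45,.65,-.32,-.06),5)
print("pucks");blobs(C,.02,.04,(.34,.49,-.15,.35))
E
python3 go.py .5415 -.1585 .19 1.625
```

```text
clock: 54.22
position: [0.4123, -0.2731, 0.2011]
orientation: [3.137, 0.007, 1.565]
contact_force: [-0.6, -0.4, -1.4]
width: 0.646
gripper_force: 0.0
knob
[259 178  21  22 370] mean [ 0.4092 -0.2744  0.052 ] rect [ 409.3 -274.7] [16.6 17.3] 0.2 zmed 0.0521
pad
[ 232  132   76   76 4375] mean [ 0.4101 -0.2671  0.0134] rect [ 409.6 -270.2] [70.7 72.5] 0.5 zmed 0.0041
handle
[332 217   8   7  46] mean [ 0.539  -0.1612  0.0847] rect [ 539. -162.] [16.8 14.7] 87.8 zmed 0.0846
pucks
[137 249  16  14 171] mean [0.4442 0.2981 0.0325] rect [444.  298.8] [31.9 34.5] 2.8 zmed 0.0328
at [ 0.4094 -0.2719  0.1969] [-3.141e+00  2.000e-03  1.565e+00] F [-0.5  0.   0.1] w 0.649 g 0.0 t 54.325
-> [ 0.5415 -0.1585  0.19  ] shift [0.571 0.657 0.033] x 1 turn [-0.     0.001 -0.04 ] rows 3
```

```bash
python3 -m jog '[[-0.3,0.25,0.3,0,0,0,-0.04],[-0.3,0.571,0.657,0,0,0,-0.04],[-0.3,0.571,0.657,0.03,0,0,-0.04],[-0.3,0.571,0.657,0.03,0,0,-0.04],[-0.3,0.571,0.657,0.03,0,0,-0.04]]'
python3 -m jog '[[-0.3,0,0.01,0.3,0,0,0],[-0.3,0,0.01,0.6,0,0,0],[-0.3,0,0.01,0.68,0,0,0],[-0.3,0,0.01,0.68,0,0,0],[1,0,0.01,0.68,0,0,0],[1,0,0.01,0.68,0,0,0],[1,0,0.01,0.68,0,0,0],[1,0,0.01,0.68,0,0,0]]' 40
```

```text
clock: 54.95
position: [0.5406, -0.1576, 0.189]
orientation: [-3.138, -0.001, 1.627]
contact_force: [-0.3, -0.7, 0.4]
width: 0.65
gripper_force: 0.0
clock: 55.95
position: [0.5423, -0.1586, 0.0568]
orientation: [-3.138, 0.003, 1.625]
contact_force: [-9.1, 0.1, 10.6]
width: 0.2
gripper_force: 38.9
```

Pushing home gently so the pucks do not slide.

```bash
python3 -m jog '[[1,-0.03,0,0,0,0,0],[1,-0.09,0,0,0,0,0],[1,-0.16,0,0,0,0,0],[1,-0.23,0,0,0,0,0],[1,-0.30,0,0,0,0,0],[1,-0.37,0,0,0,0,0],[1,-0.44,0,0,0,0,0],[1,-0.5,0,0,0,0,0]]'
python3 -m jog '[[1,-0.04,0,0,0,0,0],[1,-0.08,0,0,0,0,0],[1,-0.11,0,0,0,0,0],[1,-0.13,0,0,0,0,0],[1,-0.15,0,0,0,0,0],[1,-0.16,0,0,0,0,0],[1,-0.16,0,0,0,0,0]]'
```

```text
clock: 56.95
position: [0.5483, -0.2579, 0.0568]
orientation: [-3.139, 0.001, 1.626]
contact_force: [-7.0, 1.9, 7.5]
width: 0.192
gripper_force: 38.8
clock: 57.82
position: [0.5501, -0.2883, 0.0569]
orientation: [-3.139, -0.001, 1.626]
contact_force: [-7.5, 5.3, 8.2]
width: 0.193
gripper_force: 39.0
```

```bash
python3 -m jog '[[1,-0.015,0,0,0,0,0],[1,-0.025,0,0,0,0,0],[1,-0.025,0,0,0,0,0]]'
```

```text
clock: 58.2
position: [0.5501, -0.2883, 0.0569]
orientation: [-3.137, -0.007, 1.629]
contact_force: [-10.2, 11.6, 11.5]
width: 0.194
gripper_force: 39.4
```

```bash
python3 -m jog '[[-0.3,0,0,0,0,0,0],[-0.3,0,0,0,0,0,0],[-0.3,0,0,0,0,0,0],[-0.3,0,0,-0.3,0,0,0],[-0.3,0,0,-0.6,0,0,0],[-0.3,0,0,-0.7,0,0,0],[-0.3,0,0,-0.7,0,0,0]]'
python3 - <<'E'
from m import *
s=snapshot("wrist");C=cloud(s)
print("handle");blobs(C,.075,.1,(.45,.65,-.34,-.1),30)
E
python3 go.py .4 -.1 .2 1.625
```

```text
clock: 59.08
position: [0.5519, -0.2952, 0.1961]
orientation: [3.14, 0.002, 1.625]
contact_force: [-0.0, -0.2, -0.0]
width: 0.65
gripper_force: 0.0
handle
[258 179  25  26 506] mean [ 0.5492 -0.288   0.0839] rect [ 549.3 -288.9] [16.9 17.2] 46.5 zmed 0.0845
at [ 0.5508 -0.295   0.1942] [-3.141  0.     1.625] F [0.2 1.  0.3] w 0.651 g 0.0 t 59.125
-> [ 0.4 -0.1  0.2] shift [ 0.507 -0.35  -0.014] x 2 turn [-0.  0.  0.] rows 4
```

```bash
python3 -m jog '[[0,0.5,-0.1,-0.1,0,0,0],[0,0.9,-0.1,-0.1,0,0,0],[0,0.9,-0.1,-0.1,0,0,0],[0,0.9,-0.1,-0.1,0,0,0],[0,0.9,-0.1,-0.1,0,0,0],[0,0.9,-0.1,-0.1,0,0,0]]'
python3 - <<'E'
from m import *
s=snapshot("side");t=snapshot("top")
cv2.imwrite("pics/s9.png",s["frame"]);cv2.imwrite("pics/t9.png",t["frame"][80:330,80:480])
C=cloud(t);print("reject");blobs(C,.02,.04,(.34,.49,.2,.4));print("bottles");blobs(C,.03,.15,(.65,.75,-.25,.3),30)
print("knob");blobs(C,.045,.06,(.35,.445,-.34,-.2),4)
E
```

```text
clock: 59.88
position: [0.5208, -0.118, 0.2138]
orientation: [-3.14, -0.001, 1.623]
contact_force: [-0.5, 0.4, -1.2]
width: 0.5
gripper_force: 0.0
reject
[137 249  15  14 172] mean [0.4441 0.2981 0.0327] rect [444.  298.8] [31.9 34.6] 2.6 zmed 0.0329
bottles
[182 123  29  22 404] mean [0.7381 0.1776 0.0804] rect [737.9 181.1] [62.9 24. ] 90.0 zmed 0.085
[279 129  23  19 316] mean [ 0.7382 -0.0506  0.0733] rect [737.8 -50.8] [24.1 55.1] 0.2 zmed 0.0744
[231 133  24  15 108] mean [0.7293 0.0645 0.0577] rect [733.9  66. ] [31.1 56.7] 0.1 zmed 0.064
knob
```

View pics/s9.png

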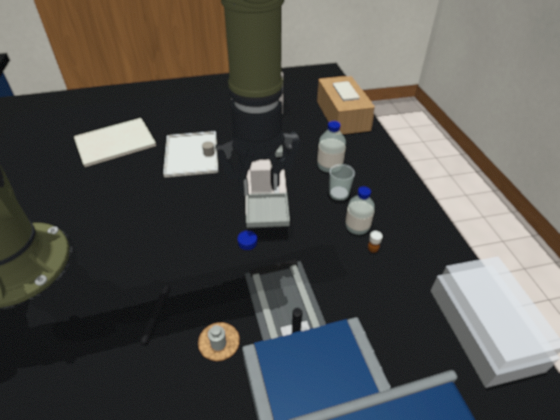

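View pics/t9.png

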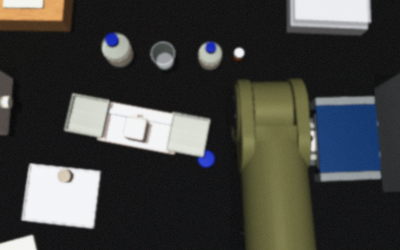

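The final views show the reference on its pad (side view 216,337), the light puck flat in the reject tray, and the carriage home. The labware is where it started.

```bash
python3 -c "
from bench import sign_off;print(sign_off())"
```

```text
the job is handed in; nothing more can be done
None
```

The job is done and handed in (about 60 s on the clock): both heavy pucks are in the carriage, which is fully home, the light one is in the reject tray, and the reference is back on its pad; one mistyped move dragged the gripper sideways against the handle (peak force not recorded) and slid the carriage back in, so I pulled it out to its stop again before weighing.

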